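Load and lock the slide-box loader

ROBOT

A 6-joint arm with a two-finger parallel gripper is mounted at the origin on a cart in front of the work surface, level with it; the furniture and walls round the work are solid. World frame = base frame: x ahead of the robot, y to its left, z up, the work surface at z = 0. Lengths are in m, angles in rad, forces in N, time in s.
With the tool pointing down it reaches from about 0.3 to 0.875 m from the base axis. Payload 6.4 kg.
Tool frame: the origin (TCP) lies midway between the tips of the shut fingers; the grasp point (between the pads) lies 19 mm behind it; x points along the fingers, y is the direction in which the jaws open and shut, and the axes are right-handed (so a half turn about x gives the same grasp; the last joint's range is limited). The gripper opens to 85 mm and grips with 20 to 120 N. Pads are 22 mm wide; open, the fingers measure 114 mm over their backs; the gripper's body (76 mm by 85 mm) begins 54 mm behind the grasp point. The pads swing forward as they close: fully open they stand 13 mm farther back than shut.
Start: joints at [1.069, 0.181, 1.607, -0, 1.354, -0.206], TCP at [0.168, 0.55, 0.231] pointing down, gripper open.
Joint ranges: [-2.99, 2.99], [-0.89, 2.07], [0.3, 2.58], [-1.14, 4.28], [0, 2.63], [-3.12, 3.12]. Speed limits (rad/s): [2.57, 2.57, 3.01, 3.14, 3.14, 3.14].

INTERFACE

Orientations are given as a unit quaternion [w, x, y, z].
In Python, from bench import ctrl gives the robot as it stands.
- The arm moves only by the tool servo_tool, never from a script. Its argument "targets" is a list of rows, each a list of 7 numbers: the turn, a rotation vector about the tool's x, y, z in rad, then the shift along the tool's x, y, z in mm, then the opening, from -1 (shut) to 1 (fully open). A call has exactly 8 rows; each row is the pose to reach, as a shift and turn from the pose measured when the call began, along the tool's axes at that moment; what a row does not reach only later rows make up. A row lasts 1/8 s, in which the tool goes at most 62.5 mm and 10.7 degrees, less where a joint would pass 70% of its speed; a pose out of reach is approached as far as the arm can. A call with a gripper value outside its range is refused whole. The fingers move at their own pace and stop on an object; the grip force is fixed at half the most. Time passes only in rows, so rows that repeat a pose let the fingers close, or fill a call up. It gives the time, the measured TCP pose, the force and the opening at its end, in the units of the state.
- ctrl.get_obs(): the state, without advancing time (a new reading comes with each control period).
- ctrl.camera(name): name is "side" or "top"; returns a dict with "pixels" (400x640x3 uint8, blue, green, red), "intrinsics" (3x3 intrinsics, pixels), "D" ([k1, k2, p1, p2, k3] as OpenCV has them; the pictures are not rectified), "R" (3x3) and "t" (3): a world point X has camera coordinates R X + t. Camera axes: x right, y down, z forward; pixel columns grow to the right and rows downward; lengths in m; the calibration is good to about 2 mm. A picture is of the moment at which its call begins. There is no depth.
- ctrl.hand_in(): hands the job in, once; it reports no verdict.
The state is a dict: "time_s": time; "q": joint angles; "dq": joint speeds; "joint_efforts": joint torques, N m; "eef_pos": TCP position; "eef_rot": TCP orientation; "wrist_force": force on the tool from outside, world axes, zero at the start; "torque": the same for the moment, N m; "opening": opening from 0.0 (shut) to 1.0 (fully open).
Only numpy, scipy, OpenCV 4.12 (cv2) and the standard library are available. Lean on these libraries where they do the work, as an engineer would, in place of code of your own. Each camera call takes 0.05 s, during which the arm holds its last target.

TASK

Unlock the slide loader by turning its wing lock a quarter turn anticlockwise, swing its clamp bail up and open, and stand every slide box from the worktop upright in a bay of its own (any bay, either way round), pressing each one down until its bay plate is all the way down. Only when all of them are fully down, swing the bail shut flat over them and turn the wing lock a quarter turn clockwise to its stop again, locked across the bail's arm. Leave the other things on the worktop where they are.

Things in the scene. Friction and masses are not known exactly. Their poses are not given: they have to be found in the camera images.
- box0_mid (a point): Box of glass slides, rigid closed block 30 mm wide (its x) by 82 mm long (its y) by 36 mm tall (its z), beige with a grey-green lid, about 90 g, standing upright somewhere on the worktop. The point is its centre, 18 mm above its underside. One of two or three alike; may be absent. Take it across its 30 mm width.
- box1_mid (a point): Box of glass slides, rigid closed block 30 mm wide (its x) by 82 mm long (its y) by 36 mm tall (its z), beige with a grey-green lid, about 90 g, standing upright somewhere on the worktop. The point is its centre, 18 mm above its underside. One of two or three alike; may be absent. Take it across its 30 mm width.
- box2_mid (a point): Box of glass slides, rigid closed block 30 mm wide (its x) by 82 mm long (its y) by 36 mm tall (its z), beige with a grey-green lid, about 90 g, standing upright somewhere on the worktop. The point is its centre, 18 mm above its underside. One of two or three alike; may be absent. Take it across its 30 mm width.
- loader: Loader block, fixed: grey base 205 x 290 x 14 mm with three bays side by side. Origin on the worktop below the middle bay's centre; x away from the robot, y left, turned up to 0.22 rad. A bay is a pocket 89 mm along x by 36 mm along y (a box's long side goes along x) between corner guides 44 mm above the worktop, its long sides open for fingers over the middle 57 mm.
- bay0 (a point): Centre of the left bay (+72 mm from the loader's origin along its y), 20 mm above the worktop: the height of the underside of a box that is fully down. Before pressing, the bay plate carries the box 12 mm higher.
- bay1 (a point): Centre of the middle bay (0 mm from the loader's origin along its y), 20 mm above the worktop: the height of the underside of a box that is fully down. Before pressing, the bay plate carries the box 12 mm higher.
- bay2 (a point): Centre of the right bay (-72 mm from the loader's origin along its y), 20 mm above the worktop: the height of the underside of a box that is fully down. Before pressing, the bay plate carries the box 12 mm higher.
- plate0 (a joint): Bay plate of bay0: steel plate 70 x 26 mm the box stands on. 0 = up, 0.012 m = fully down on its stop. It resists with about 8 N, has no spring and stays where it is pressed to; a box's own weight does not move it.
- plate1 (a joint): Bay plate of bay1: steel plate 70 x 26 mm the box stands on. 0 = up, 0.012 m = fully down on its stop. It resists with about 8 N, has no spring and stays where it is pressed to; a box's own weight does not move it.
- plate2 (a joint): Bay plate of bay2: steel plate 70 x 26 mm the box stands on. 0 = up, 0.012 m = fully down on its stop. It resists with about 8 N, has no spring and stays where it is pressed to; a box's own weight does not move it.
- bail (a joint): Clamp bail: U-shaped frame (arms at the loader's y = +-112 mm, clamp strip over the bays' middle, round handle bar) hinged at the far side of the bays. 0 = shut flat, 1.9 rad = fully open, leaning back past upright; starts shut. Stiff hinge (0.3 N m), stays where it is left. Shut, the strip passes 3 mm over boxes that are fully down and is blocked by one that is not.
- bail_bar (a point): Middle of the bail's handle bar: round steel bar 12 mm thick, 230 mm long along the loader's y, 160 mm from the hinge line. When shut it lies on the robot's side of the bays, 66 mm above the worktop, with 52 mm free beneath it; it can be pinched from above with the fingers before and behind it and led along its arc.
- bail_hinge (a point): Middle of the bail's hinge line, 66 mm above the worktop; the axis runs along the loader's y. Fixed to the loader, 78 mm behind the bays' centres.
- wing (a joint): Quarter-turn wing lock on a post at the loader's left end (loader x -30 mm, y +140 mm). 0 = unlocked, wing along the loader's x; 1.571 rad = locked, turned clockwise seen from above, wing across over the bail's arm. Stops at both ends; friction (0.06 N m) keeps it where it is left. Starts locked, at 1.45 to 1.57.
- wing_grip (a point): Grip point of the wing on its turning axis: the wing is an upright black web 64 mm long, 10 mm thick and 28 mm tall; this point is 10 mm below its top edge, about 96 mm above the worktop. The wing's length is the x axis of this point.
- masking_tape: Roll of masking tape, 104 mm across, 25 mm tall, lying at the left; origin under its centre. Bystander, not part of the job.
- screwdriver: Screwdriver with an amber grip, 169 mm long, lying behind the loader; origin under its centre. Bystander, not part of the job.
- lens_can: Small canister with a black screw cap, 38 mm across, 54 mm tall, standing at the right; origin under its centre. Bystander, not part of the job.
- specimen3: Dark red resin-mounted specimen, 38 mm disc 20 mm tall, at the left; origin under its centre. Bystander, not part of the job.
- marker: Blue and white marker pen, 135 mm long, lying near the front edge at the left; origin under its centre. Bystander, not part of the job.
There are look-alikes about, which are no part of the job. What is shaped like the part that bears box1_mid but pink is not meant.

How it is judged:
On the way, in this order (a step that is already met when the one before it is completed fails the run):
1. the wing lock is turned anticlockwise, unlocked (value of joint wing below 0.3 rad), for 0.2 s.
2. the bail is swung up and open (value of joint bail above 1.4 rad), for 0.2 s.
3. every slide box stands in a bay of its own, pressed fully down, with the bail still open (((x of box0_mid in the frame of bay0 between -0.008 and 0.008 m and y of box0_mid in the frame of bay0 between -0.007 and 0.007 m and z of box0_mid in the frame of bay0 between 0.012 and 0.0215 m) or (x of box0_mid in the frame of bay1 between -0.008 and 0.008 m and y of box0_mid in the frame of bay1 between -0.007 and 0.007 m and z of box0_mid in the frame of bay1 between 0.012 and 0.0215 m) or (x of box0_mid in the frame of bay2 between -0.008 and 0.008 m and y of box0_mid in the frame of bay2 between -0.007 and 0.007 m and z of box0_mid in the frame of bay2 between 0.012 and 0.0215 m)) and angle between each of box0_mid, box1_mid, box2_mid's own z axis and vertical below 0.12 rad and angle between the y axis of each of box0_mid, box1_mid, box2_mid and the x axis of loader, either way round below 0.2 rad and ((x of box1_mid in the frame of bay0 between -0.008 and 0.008 m and y of box1_mid in the frame of bay0 between -0.007 and 0.007 m and z of box1_mid in the frame of bay0 between 0.012 and 0.0215 m) or (x of box1_mid in the frame of bay1 between -0.008 and 0.008 m and y of box1_mid in the frame of bay1 between -0.007 and 0.007 m and z of box1_mid in the frame of bay1 between 0.012 and 0.0215 m) or (x of box1_mid in the frame of bay2 between -0.008 and 0.008 m and y of box1_mid in the frame of bay2 between -0.007 and 0.007 m and z of box1_mid in the frame of bay2 between 0.012 and 0.0215 m)) and ((x of box2_mid in the frame of bay0 between -0.008 and 0.008 m and y of box2_mid in the frame of bay0 between -0.007 and 0.007 m and z of box2_mid in the frame of bay0 between 0.012 and 0.0215 m) or (x of box2_mid in the frame of bay1 between -0.008 and 0.008 m and y of box2_mid in the frame of bay1 between -0.007 and 0.007 m and z of box2_mid in the frame of bay1 between 0.012 and 0.0215 m) or (x of box2_mid in the frame of bay2 between -0.008 and 0.008 m and y of box2_mid in the frame of bay2 between -0.007 and 0.007 m and z of box2_mid in the frame of bay2 between 0.012 and 0.0215 m)) and value of joint bail above 0.6 rad), for 0.2 s.
4. the bail is shut flat (value of joint bail below 0.05 rad), for 0.2 s.
5. the wing lock is turned back into its locked position (value of joint wing above 1.4 rad), for 0.2 s.
At the end, for the whole second after the job is handed in: Every slide box that is there stands upright and at rest in a bay of its own (centre within 8 mm along and 7 mm across the bay, long side along it), its underside within 3.5 mm of the fully-down height; the bail is shut to within 0.05 rad and the wing lock is turned past 1.4 rad (((x of box0_mid in the frame of bay0 between -0.008 and 0.008 m and y of box0_mid in the frame of bay0 between -0.007 and 0.007 m and z of box0_mid in the frame of bay0 between 0.012 and 0.0215 m) or (x of box0_mid in the frame of bay1 between -0.008 and 0.008 m and y of box0_mid in the frame of bay1 between -0.007 and 0.007 m and z of box0_mid in the frame of bay1 between 0.012 and 0.0215 m) or (x of box0_mid in the frame of bay2 between -0.008 and 0.008 m and y of box0_mid in the frame of bay2 between -0.007 and 0.007 m and z of box0_mid in the frame of bay2 between 0.012 and 0.0215 m)) and angle between each of box0_mid, box1_mid, box2_mid's own z axis and vertical below 0.12 rad and angle between the y axis of each of box0_mid, box1_mid, box2_mid and the x axis of loader, either way round below 0.2 rad and ((x of box1_mid in the frame of bay0 between -0.008 and 0.008 m and y of box1_mid in the frame of bay0 between -0.007 and 0.007 m and z of box1_mid in the frame of bay0 between 0.012 and 0.0215 m) or (x of box1_mid in the frame of bay1 between -0.008 and 0.008 m and y of box1_mid in the frame of bay1 between -0.007 and 0.007 m and z of box1_mid in the frame of bay1 between 0.012 and 0.0215 m) or (x of box1_mid in the frame of bay2 between -0.008 and 0.008 m and y of box1_mid in the frame of bay2 between -0.007 and 0.007 m and z of box1_mid in the frame of bay2 between 0.012 and 0.0215 m)) and ((x of box2_mid in the frame of bay0 between -0.008 and 0.008 m and y of box2_mid in the frame of bay0 between -0.007 and 0.007 m and z of box2_mid in the frame of bay0 between 0.012 and 0.0215 m) or (x of box2_mid in the frame of bay1 between -0.008 and 0.008 m and y of box2_mid in the frame of bay1 between -0.007 and 0.007 m and z of box2_mid in the frame of bay1 between 0.012 and 0.0215 m) or (x of box2_mid in the frame of bay2 between -0.008 and 0.008 m and y of box2_mid in the frame of bay2 between -0.007 and 0.007 m and z of box2_mid in the frame of bay2 between 0.012 and 0.0215 m)) and value of joint bail below 0.05 rad and value of joint wing above 1.4 rad and linear speed of each of box0, box1, box2 below 0.02 m/s); the robot touches nothing.
It fails at once if a bystander (masking tape, screwdriver, canister, specimen or marker) is pushed more than 6 cm from its place (distance of any of masking_tape, screwdriver, lens_can, specimen3, marker from where it was at the start of the episode above 0.06 m).
Of box0, box1, box2 only 2 to 3 are there at a start; the rules pass over those that are not, and their reading is None.
At some moment in a run one of box0, box1, box2 may be knocked a few centimetres aside while the robot is not near it.
It also fails if it takes over 210 s, if anything falls off the work surface, if the arm or the gripper's body presses on something with over 40 N, if the wrist force passes 120 N, or if a joint passes its speed limit or range.

## Working session

There is one attempt and no reset: what is moved stays moved. The work goes in short steps, Python scripts to look and compute and a tool call to move; the robot and the scene stay as the last step left them, time stands still between calls to the robot, and variables do not carry over. Pictures are saved under pics/ and viewed, and the job is handed in when it is done.

Besides the shell and the picture viewer there is one more tool, called after "Call:" as name(argument=value, ...) on one line, values as JSON. servo_tool: Moves the arm, as the interface text tells. Its arguments: {"type":"object","properties":{"targets":{"type":"array","items":{"type":"array","items":{"type":"number"}}}},"required":["targets"]}

```bash
mkdir -p pics; ls
cat > h.py <<'E'
import numpy as np, cv2
from bench import ctrl
def snap(tag):
    out={}
    for n in ("side","top"):
        c=ctrl.camera(n); out[n]=c
        cv2.imwrite(f"pics/{n}_{tag}.png",c["pixels"])
    return out
def ray(c,uv):
    p=cv2.undistortPoints(np.array(uv,float).reshape(-1,1,2),np.array(c["intrinsics"]),np.array(c["D"])).reshape(-1,2)
    R=np.array(c["R"]);t=np.array(c["t"])
    d=np.c_[p,np.ones(len(p))]@R
    return -R.T@t,d
def onplane(c,uv,z):
    o,d=ray(c,uv); s=(z-o[2])/d[:,2]
    return o+d*s[:,None]
def proj(c,X):
    R=np.array(c["R"]);t=np.array(c["t"])
    return cv2.projectPoints(np.array(X,float).reshape(-1,1,3),cv2.Rodrigues(R)[0],t,np.array(c["intrinsics"]),np.array(c["D"]))[0].reshape(-1,2)
def tri(c1,uv1,c2,uv2):
    o1,d1=ray(c1,[uv1]);o2,d2=ray(c2,[uv2])
    A=np.stack([d1[0],-d2[0]],1); s=np.linalg.lstsq(A,o2-o1,rcond=None)[0]
    a=o1+s[0]*d1[0];b=o2+s[1]*d2[0]
    return (a+b)/2,np.linalg.norm(a-b)
E
python3 - <<'E'
from h import *
s=snap("0")
for n in s: print(n,-np.array(s[n]["R"]).T@s[n]["t"],s[n]["intrinsics"][0],s[n]["D"])
print(ctrl.get_obs())
E
```

```text
pics
side [-0.27722785  0.75160001  1.55075643] [516.289004     0.         324.92055702] [-0.06908717  0.          0.          0.          0.        ]
top [0.46803353 0.0789467  1.26900904] [371.3228135    0.         318.55659164] [-0.02186375  0.          0.          0.          0.        ]
{'time_s': 0.1, 'q': array([ 1.06868408e+00,  1.81486135e-01,  1.60786437e+00,  3.36246472e-06,
        1.35383675e+00, -2.06354523e-01]), 'dq': array([ 3.96981265e-04, -1.30498902e-04, -2.50732716e-03,  6.94715394e-06,
       -4.82250757e-04, -5.77041551e-04]), 'joint_efforts': array([ 1.61958211e-03, -4.45873654e+01, -3.52242959e+01, -9.94784773e-05,
        4.05654166e-03, -2.42152095e-05]), 'eef_pos': array([0.16736493, 0.54959442, 0.23048445]), 'eef_rot': array([ 0.69919239,  0.1036573 ,  0.69958569, -0.10471404]), 'wrist_force': array([ 0.75224941, -1.08027079, -0.99887162]), 'torque': array([-0.01728795,  0.01550046, -0.00861286]), 'opening': 0.9986371088367749}
```

View pics/side_0.png

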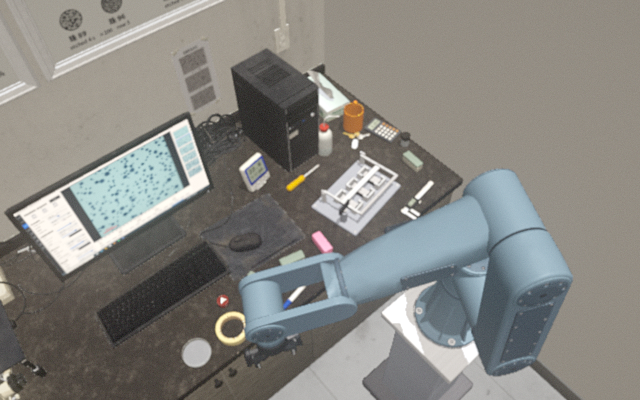

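View pics/top_0.png

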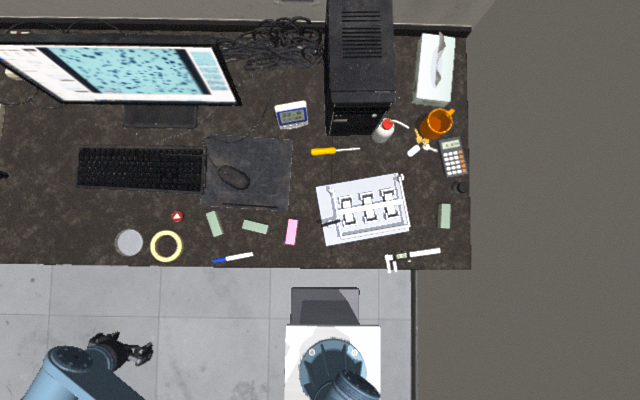

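Top view: three green-lidded boxes at (214,223), (255,227) and (445,216), with a pink decoy at (291,232). The loader is at about (363,210), with its wing at the left at about (330,222). I'll zoom in next.

Run:
```python
import cv2
a=cv2.imread("pics/top_0.png")[160:280,300:460]; cv2.imwrite("pics/t0z.png",cv2.resize(a,None,fx=5,fy=5,interpolation=cv2.INTER_CUBIC))
a=cv2.imread("pics/side_0.png")[140:240,300:450]; cv2.imwrite("pics/s0z.png",cv2.resize(a,None,fx=5,fy=5,interpolation=cv2.INTER_CUBIC))
a=cv2.imread("pics/top_0.png")[190:270,190:310]; cv2.imwrite("pics/t0b.png",cv2.resize(a,None,fx=5,fy=5,interpolation=cv2.INTER_CUBIC))
```

```text
(no output)
```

View pics/t0z.png

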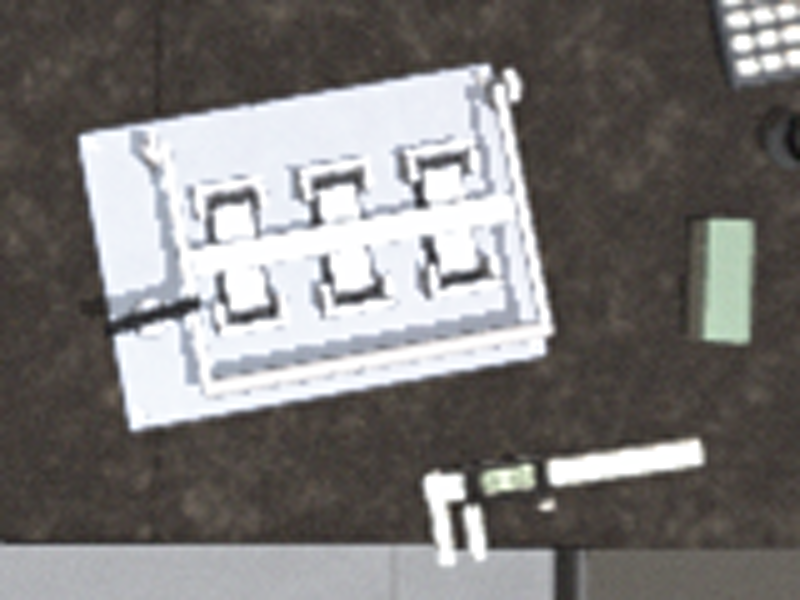

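View pics/s0z.png

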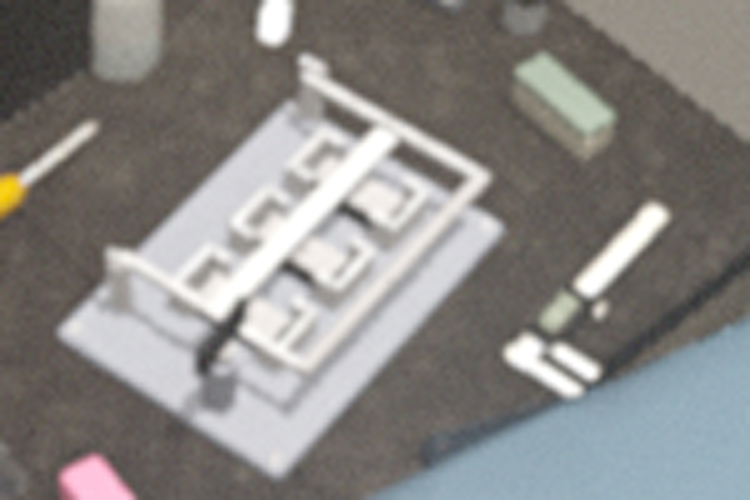

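View pics/t0b.png

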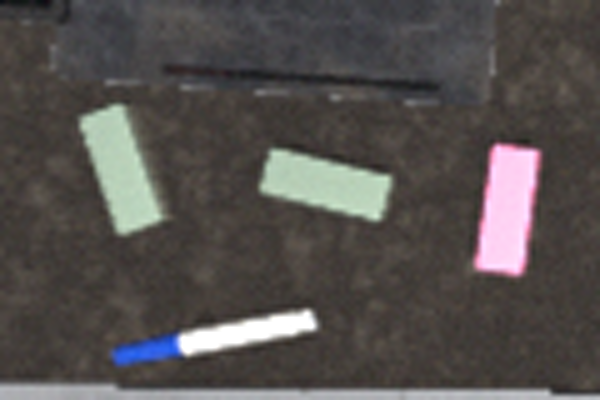

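Run:
```python
from h import *
c={n:ctrl.camera(n) for n in("top","side")}
T=c["top"]; z=lambda p:[300+p[0]/5-.4,160+p[1]/5-.4]
zs=lambda p:[300+p[0]/5-.4,140+p[1]/5-.4]
B=onplane(T,[z(p) for p in[(80,133),(490,65),(548,352),(132,430)]],.014)
print("base",B.round(4)); 
for i in range(4): 
    d=B[(i+1)%4]-B[i]; print(np.linalg.norm(d).round(4),np.degrees(np.arctan2(d[1],d[0])).round(2))
S=c["side"]
# base corners side: left(57,332), front(285,478), right(503,228)
Bs=onplane(S,[zs(p) for p in[(57,332),(285,478),(503,228)]],.014);print("side base",Bs.round(4))
bar=onplane(T,[z(p) for p in[(207,387),(552,329)]],.066);print("bar",bar.round(4),np.linalg.norm(bar[1]-bar[0]))
bars=onplane(S,[zs(p) for p in[(310,368),(490,178)]],.066);print("bar side",bars.round(4),np.linalg.norm(bars[1]-bars[0]))
w=onplane(T,[z(p) for p in[(108,327),(200,303)]],.1);print("wing",w.round(4),w.mean(0).round(4),np.linalg.norm(w[1]-w[0]))
# plates/guides centre: outer corners of guides z=.044: bay0 (192,185)...(277,318)
g=onplane(T,[z(p) for p in[(192,187),(256,180),(277,312),(215,326), (294,170),(365,160),(384,292),(318,308), (402,152),(476,142),(494,276),(424,292)]],.044)
print("guides",g.reshape(3,4,3).mean(1).round(4))
strip=onplane(T,[z(p) for p in[(188,258),(512,208)]],.066);print("strip",strip.round(4))
hsv=cv2.cvtColor(T["pixels"],cv2.COLOR_BGR2HSV)
m=cv2.inRange(hsv,(40,25,110),(85,120,255)); m=cv2.morphologyEx(m,cv2.MORPH_OPEN,np.ones((3,3)))
for k in cv2.findContours(m,0,1)[0]:
    if cv2.contourArea(k)>60:
        r=cv2.minAreaRect(k); P=onplane(T,cv2.boxPoints(r),.036); ctr=onplane(T,[r[0]],.036)[0]
        a=P[1]-P[0];b=P[2]-P[1]; l=a if np.linalg.norm(a)>np.linalg.norm(b) else b
        print(np.round(r[0],1),ctr.round(4),np.linalg.norm(a).round(4),np.linalg.norm(b).round(4),"long dir deg",np.degrees(np.arctan2(l[1],l[0])).round(1)%180)
```

```text
base [[ 0.618   0.0661  0.014 ]
 [ 0.6694 -0.2145  0.014 ]
 [ 0.4736 -0.2533  0.014 ]
 [ 0.4177  0.0284  0.014 ]]
0.2853 -79.62
0.1996 -168.81
0.2871 101.22
0.2038 10.67
side base [[ 0.6163  0.0696  0.014 ]
 [ 0.4124  0.0287  0.014 ]
 [ 0.4706 -0.2497  0.014 ]]
bar [[ 0.448  -0.0177  0.066 ]
 [ 0.4883 -0.2422  0.066 ]] 0.228142561639215
bar side [[ 0.4455 -0.0225  0.066 ]
 [ 0.4851 -0.2425  0.066 ]] 0.22352476382600653
wing [[ 0.4853  0.0477  0.1   ]
 [ 0.5011 -0.0101  0.1   ]] [0.4932 0.0188 0.1   ] 0.05990588313272581
guides [[ 0.5374 -0.0372  0.044 ]
 [ 0.5508 -0.1071  0.044 ]
 [ 0.5632 -0.1796  0.044 ]]
strip [[ 0.5312 -0.0046  0.066 ]
 [ 0.5669 -0.2164  0.066 ]]
[254.9 226.6] [0.4779 0.2652 0.036 ] 0.0311 0.0835 long dir deg 76.8
[213.8 223.4] [0.4865 0.4008 0.036 ] 0.0332 0.084 long dir deg 20.30000000000001
[445.  215.5] [ 0.5234 -0.3687  0.036 ] 0.034 0.0772 long dir deg 179.1
```

Run:
```python
import cv2
a=cv2.imread("pics/top_0.png")[170:250,315:415]; cv2.imwrite("pics/t0y.png",cv2.resize(a,None,fx=7.5,fy=7.5,interpolation=cv2.INTER_LANCZOS4))
a=cv2.imread("pics/side_0.png")[147:237,310:410]; cv2.imwrite("pics/s0y.png",cv2.resize(a,None,fx=6.5,fy=6.5,interpolation=cv2.INTER_LANCZOS4))
```

```text
(no output)
```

View pics/t0y.png

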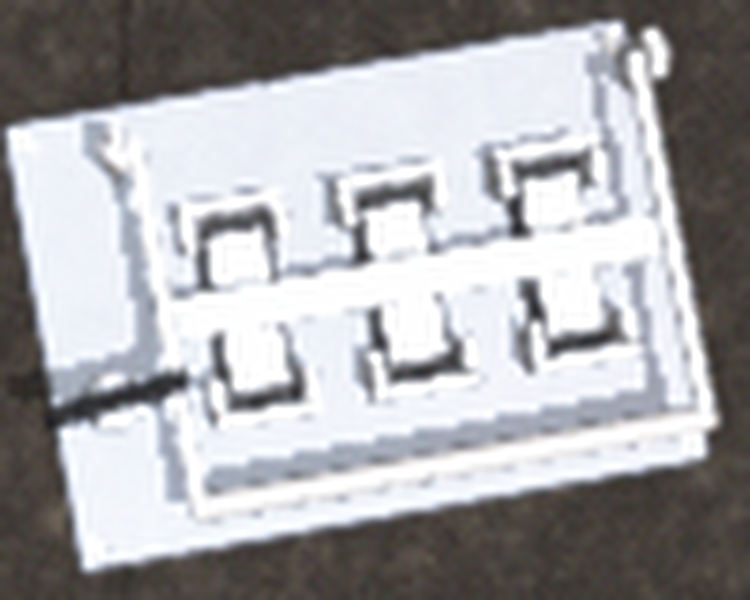

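View pics/s0y.png

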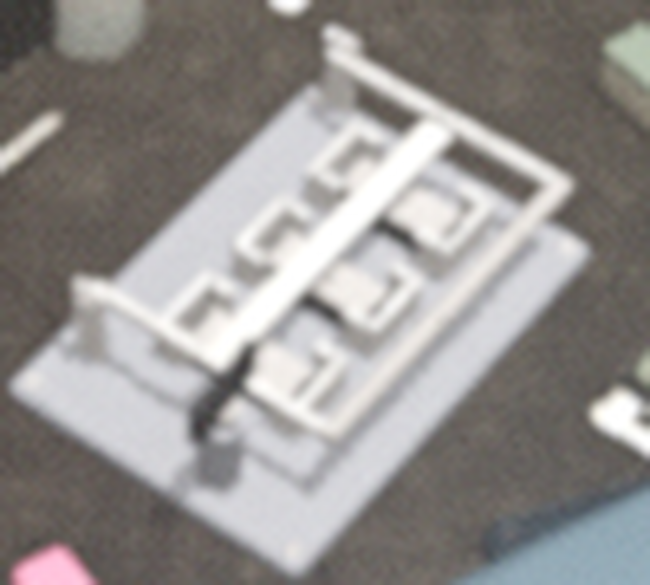

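```bash
cat > fit.py <<'E'
from h import *
from scipy.optimize import least_squares
def L2W(p,X):
    X=np.atleast_2d(X);c,s=np.cos(p[2]),np.sin(p[2])
    return np.c_[p[0]+c*X[:,0]-s*X[:,1],p[1]+s*X[:,0]+c*X[:,1],X[:,2]]
E
python3 - <<'E'
from fit import *
c={n:ctrl.camera(n) for n in("top","side")}
zt=lambda p:[315+p[0]/7.5-.433,170+p[1]/7.5-.433]
zs=lambda p:[310+p[0]/6.5-.42,147+p[1]/6.5-.42]
g=[]
obs=[("top",(195,503),(-.082,.115,.066)),("top",(717,417),(-.082,-.115,.066)),
("top",(50,412),(-.03,.172,.102)),("top",(187,380),(-.03,.108,.104)),
("side",(332,435),(-.082,.115,.066)),("side",(570,183),(-.082,-.115,.066)),
("side",(200,430),(-.03,.172,.095)),("side",(250,350),(-.03,.108,.104)),
("top",(243,307),(0,.072,.044)),("top",(404,278),(0,0,.044)),("top",(562,250),(0,-.072,.044)),
("side",(250,342),(0,.072,.044)),("side",(326,265),(0,0,.044)),("side",(400,188),(0,-.072,.044)),
("top",(166,310),(0,.108,.066)),("top",(660,235),(0,-.108,.066)),
("side",(232,362),(0,.112,.062)),("side",(437,127),(0,-.112,.062)),]
# base corners with unknown offset
base=[("top",(8,127)),("top",(622,22)),("top",(708,462)),("top",(87,572)),("side",(10,388)),("side",(295,575)),("side",(592,250)),("side",(312,88))]
sg=[(1,1),(1,-1),(-1,-1),(-1,1),(1,1),(-1,1),(-1,-1),(1,-1)]
def f(p,full=0):
    r=[]
    for n,uv,X in obs:
        r.append(proj(c[n],L2W(p,X))[0]-(zt(uv) if n=="top" else zs(uv)))
    for (n,uv),(a,b) in zip(base,sg):
        r.append(proj(c[n],L2W(p,(p[3]+a*.1025,p[4]+b*.145,.014)))[0]-(zt(uv) if n=="top" else zs(uv)))
    return np.array(r) if full else np.ravel(r)
s=least_squares(f,[.55,-.11,.18,0,.02],loss="soft_l1")
print(s.x.round(4)); print(f(s.x,1).round(1).tolist())
E
```

```text
[ 0.5486 -0.1114  0.1892 -0.0016  0.0202]
[[-0.7, 0.8], [-0.9, -0.2], [-1.3, -0.0], [0.5, 0.7], [-1.0, 0.8], [-1.1, 0.1], [-2.2, -0.3], [1.3, -1.2], [0.7, 0.0], [0.5, 0.1], [0.6, 0.1], [0.2, -0.3], [0.2, -0.6], [0.1, -0.5], [0.7, 1.2], [-0.2, -0.3], [-3.6, 0.6], [0.9, -0.5], [-1.1, 0.1], [0.2, -0.4], [0.3, -0.1], [-1.0, 0.5], [-0.2, -0.3], [0.5, 0.0], [0.4, -0.2], [0.1, -0.6]]
```

```bash
cat >> fit.py <<'E'
from scipy.spatial.transform import Rotation as Ro
LO=[.5486,-.1114,.188]
def cur():
    o=ctrl.get_obs();q=o["eef_rot"]
    return o,np.array(o["eef_pos"]),Ro.from_quat([q[1],q[2],q[3],q[0]])
def down(psi): # tool x down, tool y at yaw psi
    y=np.array([np.cos(psi),np.sin(psi),0]);x=np.array([0,0,-1.]);return Ro.from_matrix(np.c_[x,y,np.cross(x,y)])
def go(pos,psi=None,R=None):
    o,p,r=cur()
    if R is None: 
        # nearest equivalent
        yc=r.as_matrix()[:,1]; c=np.arctan2(yc[1],yc[0])
        if psi is None: psi=c
        R=down(psi)
    dv=(r.inv()*R).as_rotvec(); ds=r.as_matrix().T@(np.array(pos)-p)*1000
    print("turn",dv.round(3),"deg",np.degrees(np.linalg.norm(dv)).round(1),"shift",ds.round(1))
def st():
    o,p,r=cur();m=r.as_matrix()
    print("t",round(o["time_s"],2),"pos",p.round(4),"q",np.round(o["q"],3),"F",np.round(o["wrist_force"],1),"M",np.round(o["torque"],2),"open",round(o["opening"],3))
    print("toolx",m[:,0].round(3),"psi",np.arctan2(m[1,1],m[0,1]).round(3))
E
python3 - <<'E'
from fit import *
st()
W=L2W(LO,(-.03,.14,.2))[0];print(W)
go(W,LO[2]+np.pi); go(W,LO[2])
E
```

```text
t 0.3 pos [0.1675 0.5499 0.231 ] q [ 1.069  0.181  1.607 -0.     1.354 -0.206] F [ 0.   1.1 -0.6] M [-0.02 -0.01 -0.  ] open 1.003
toolx [-0.    -0.001 -1.   ] psi 1.275
[0.49296337 0.02052636 0.2       ]
turn [-2.055e+00 -1.000e-03  0.000e+00] deg 117.7 shift [  31.2 -411.5  465.6]
turn [1.087e+00 0.000e+00 1.000e-03] deg 62.3 shift [  31.2 -411.5  465.6]
```

Call:
servo_tool(targets=[[0.14,0,0,4,-52,58,0],[0.27,0,0,8,-103,116,0],[0.41,0,0,12,-154,174,0],[0.54,0,0,16,-206,232,0],[0.68,0,0,20,-257,290,0],[0.81,0,0,24,-308,348,0],[0.95,0,0,28,-360,406,0],[1.087,0,0,31,-411,465,0]])

```text
time_s: 1.3
eef_pos: [0.4295, 0.1225, 0.206]
eef_rot: [0.544, 0.452, 0.543, -0.452]
wrist_force: [1.8, 0.4, 0.5]
opening: 0.503
```

Run:
```python
from fit import *
st()
W=L2W(LO,(-.03,.14,.135))[0]
go(W,LO[2])
```

```text
t 1.3 pos [0.4295 0.1225 0.206 ] q [ 0.011 -0.091  1.943 -0.     1.289 -0.172] F [1.8 0.4 0.5] M [ 0.03 -0.08 -0.01] open 0.503
toolx [ 0.001 -0.    -1.   ] psi 0.183
turn [-0.005  0.    -0.001] deg 0.3 shift [ 71.1  43.8 111.8]
```

Call:
servo_tool(targets=[[0,0,0,18,11,28,0],[0,0,0,36,22,56,0],[0,0,0,54,33,84,0],[-0.005,0,0,71,44,112,0],[-0.005,0,0,71,44,112,0],[-0.005,0,0,71,44,112,0],[-0.005,0,0,71,44,112,0],[-0.005,0,0,71,44,112,0]])

```text
time_s: 2.3
eef_pos: [0.4933, 0.021, 0.1357]
eef_rot: [0.546, 0.451, 0.544, -0.45]
wrist_force: [0.1, -0.1, -0.7]
opening: 0.498
```

Run:
```python
from fit import *
st()
s=snap("1")
a=s["side"]["pixels"][100:260,270:430]; cv2.imwrite("pics/s1z.png",cv2.resize(a,None,fx=4,fy=3.7,interpolation=3))
a=s["top"]["pixels"][150:270,270:430]; cv2.imwrite("pics/t1z.png",cv2.resize(a,None,fx=5,fy=5,interpolation=3))
W=L2W(LO,(-.03,.14,.084))[0]
go(W,LO[2])
```

```text
t 2.3 pos [0.4933 0.021  0.1357] q [-0.198  0.11   1.895 -0.     1.134 -0.388] F [ 0.1 -0.1 -0.7] M [-0.01 -0.03 -0.03] open 0.498
toolx [ 0.002 -0.    -1.   ] psi 0.189
turn [ 0.001  0.001 -0.002] deg 0.1 shift [51.5 -0.4  0.2]
```

View pics/s1z.png

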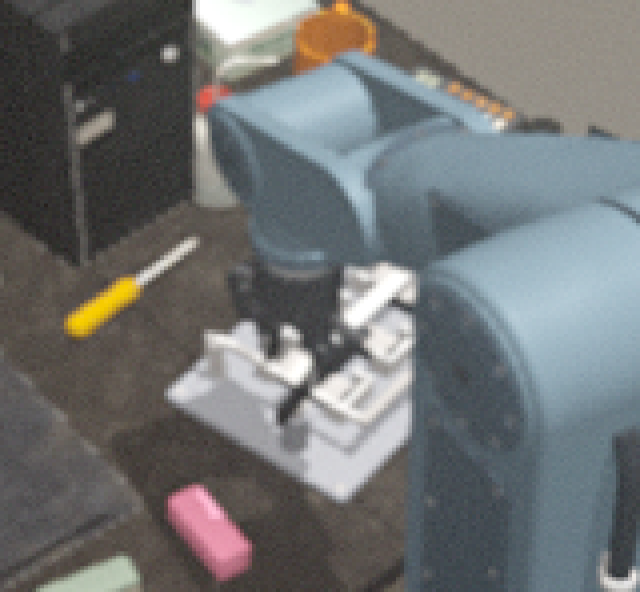

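View pics/t1z.png

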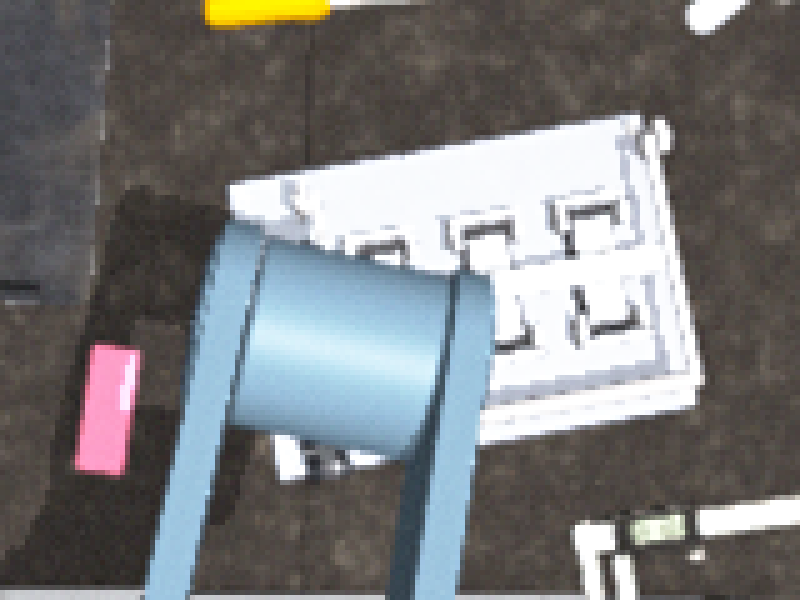

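The side view shows the fingers straddling the wing at about (300,390) in the crop. I'll go down and close.

Call:
servo_tool(targets=[[0,0,0,17,0,0,0],[0,0,0,34,0,0,0],[0,0,0,51,0,0,0],[0,0,0,51,0,0,0],[0,0,0,51,0,0,-0.6],[0,0,0,51,0,0,-1],[0,0,0,51,0,0,-1],[0,0,0,51,0,0,-1]])

```text
time_s: 3.4
eef_pos: [0.4921, 0.0207, 0.0849]
eef_rot: [0.545, 0.45, 0.545, -0.451]
wrist_force: [-8.7, -1.0, 5.3]
opening: 0.102
```

Run:
```python
from fit import *
st()
```

```text
t 3.4 pos [0.4921 0.0207 0.0849] q [-1.990e-01  1.910e-01  1.925e+00 -1.000e-03  1.027e+00 -3.880e-01] F [-8.7 -1.   5.3] M [-0.13  1.08  0.  ] open 0.102
toolx [-0.001 -0.001 -1.   ] psi 0.19
```

Call:
servo_tool(targets=[[-0.15,0,0,0,-1,0,-1],[-0.3,0,0,0,-1.5,0,-1],[-0.45,0,0,0,-1.5,0,-1],[-0.6,0,0,0,-1.5,0,-1],[-0.75,0,0,0,-1.5,0,-1],[-0.75,0,0,0,-1.5,0,-1],[-0.75,0,0,0,-1.5,0,-1],[-0.75,0,0,0,-1.5,0,-1]])

```text
time_s: 4.4
eef_pos: [0.4901, 0.0196, 0.085]
eef_rot: [0.672, 0.218, 0.673, -0.22]
wrist_force: [-2.5, -4.4, -2.2]
opening: 0.103
```

Run:
```python
from fit import *
st()
```

```text
t 4.4 pos [0.4901 0.0196 0.085 ] q [-0.201  0.187  1.929 -0.003  1.027 -1.139] F [-2.5 -4.4 -2.2] M [-0.65  0.3   0.04] open 0.103
toolx [-0.002 -0.002 -1.   ] psi 0.94
```

Smooth, low forces. Continue.

Call:
servo_tool(targets=[[-0.15,0,0,0,-0.5,0,-1],[-0.3,0,0,0,-0.5,0,-1],[-0.45,0,0,0,-1,0,-1],[-0.6,0,0,0,-1,0,-1],[-0.75,0,0,0,-1,0,-1],[-0.8,0,0,0,-1,0,-1],[-0.8,0,0,0,-1,0,-1],[-0.8,0,0,0,-1,0,-1]])

```text
time_s: 5.4
eef_pos: [0.4895, 0.0173, 0.085]
eef_rot: [0.704, -0.061, 0.705, 0.058]
wrist_force: [-0.6, -7.4, -5.4]
opening: 0.104
```

Run:
```python
from fit import *
st()
```

```text
t 5.4 pos [0.4895 0.0173 0.085 ] q [-0.204  0.185  1.931 -0.006  1.026 -1.941] F [-0.6 -7.4 -5.4] M [-1.08 -0.01  0.05] open 0.104
toolx [-0.002 -0.005 -1.   ] psi 1.74
```

Call:
servo_tool(targets=[[0,0,0,0,0,0,-0.4],[0,0,0,0,0,0,0],[0,0,0,0,0,0,0],[0,0,0,-40,0,0,0],[0,0,0,-80,0,0,0],[0,0,0,-100,0,0,0],[0,0,0,-100,0,0,0],[0,0,0,-100,0,0,0]])

```text
time_s: 6.4
eef_pos: [0.4891, 0.018, 0.184]
eef_rot: [0.703, -0.061, 0.706, 0.058]
wrist_force: [0.4, 0.1, -0.0]
opening: 0.497
```

Run:
```python
from fit import *
st()
B=L2W(LO,(-.082,0,.12))[0];print(B)
go(B,LO[2])
```

```text
t 6.4 pos [0.4891 0.018  0.184 ] q [-0.203  0.04   1.862 -0.005  1.242 -1.941] F [ 0.4  0.1 -0. ] M [-0.    0.02  0.03] open 0.497
toolx [-0.003 -0.004 -1.   ] psi 1.74
[ 0.46804484 -0.12672535  0.12      ]
turn [ 1.552 -0.     0.006] deg 88.9 shift [  64.7 -138.9  -44.8]
```

Call:
servo_tool(targets=[[0.15,0,0,0,-25,-8,0],[0.33,0,0,0,-50,-16,0],[0.51,0,0,0,-75,-24,0],[0.69,0,0,0,-100,-32,0],[0.87,0,0,10,-120,-38,0],[1.05,0,0,20,-139,-46,0],[1.23,0,0,30,-139,-46,0],[1.4,0,0,40,-139,-46,0]])

```text
time_s: 7.4
eef_pos: [0.4659, -0.1267, 0.1427]
eef_rot: [0.575, 0.408, 0.577, -0.412]
wrist_force: [-0.5, 0.3, 0.5]
opening: 0.502
```

Run:
```python
from fit import *
st()
s=snap("2")
a=s["side"]["pixels"][100:260,270:430]; cv2.imwrite("pics/s2z.png",cv2.resize(a,None,fx=4,fy=3.7,interpolation=3))
a=s["top"]["pixels"][150:270,270:430]; cv2.imwrite("pics/t2z.png",cv2.resize(a,None,fx=5,fy=5,interpolation=3))
B=L2W(LO,(-.082,0,.048))[0];print(B)
go(B,LO[2])
```

```text
t 7.4 pos [ 0.4659 -0.1267  0.1427] q [-0.508  0.081  1.912 -0.006  1.153 -0.839] F [-0.5  0.3  0.5] M [ 0.01  0.02 -0.06] open 0.502
toolx [-0.006 -0.003 -1.   ] psi 0.333
[ 0.46804484 -0.12672535  0.048     ]
turn [ 0.15  -0.     0.008] deg 8.6 shift [94.   3.3  1.6]
```

View pics/s2z.png

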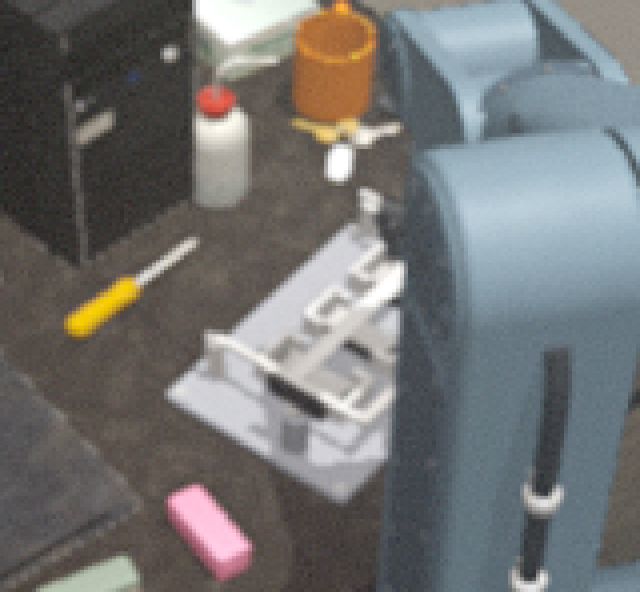

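View pics/t2z.png

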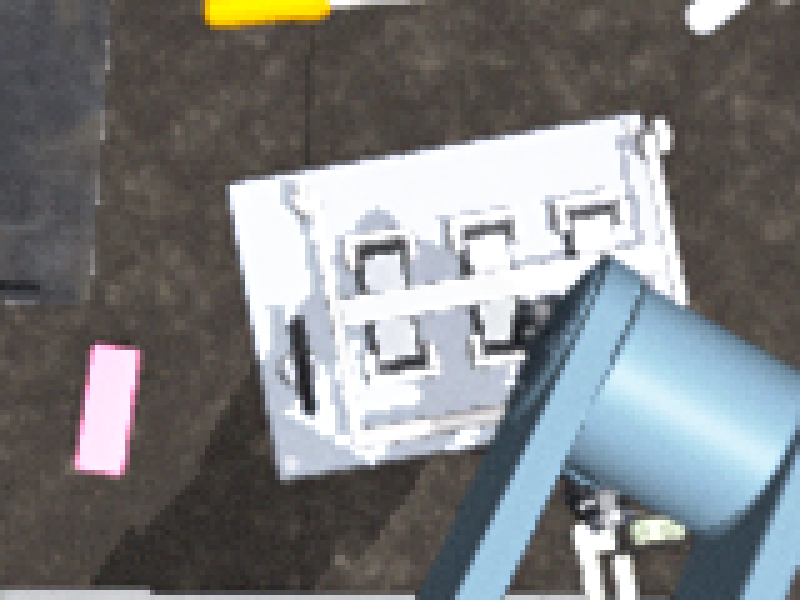

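Call:
servo_tool(targets=[[0.1,0,0,0,1,1,-0.2],[0.15,0,0.008,0,2,1,-0.2],[0.15,0,0.008,30,2,1,-0.2],[0.15,0,0.008,60,3,1.5,-0.2],[0.15,0,0.008,94,3,1.5,-0.2],[0.15,0,0.008,94,3,1.5,-0.2],[0.15,0,0.008,94,3,1.5,-0.6],[0.15,0,0.008,94,3,1.5,-1]])

```text
time_s: 8.5
eef_pos: [0.4674, -0.1272, 0.049]
eef_rot: [0.545, 0.45, 0.545, -0.451]
wrist_force: [-4.2, -2.9, -1.3]
opening: 0.117
```

Call:
servo_tool(targets=[[0,0,0,0,0,0,-1],[0,0,0,0,0,0,-1],[0,0,0,0,0,0,-1],[0,0,0,0,0,0,-1],[0,0,0,0,0,0,-1],[0,0,0,0,0,0,-1],[0,0,0,0,0,0,-1],[0,0,0,0,0,0,-1]])

```text
time_s: 9.5
eef_pos: [0.4674, -0.1273, 0.049]
eef_rot: [0.545, 0.45, 0.545, -0.451]
wrist_force: [-4.0, -0.9, 0.9]
opening: 0.116
```

Run:
```python
from fit import *
st()
```

```text
t 9.5 pos [ 0.4674 -0.1273  0.049 ] q [-0.511  0.239  1.959 -0.002  0.944 -0.699] F [-4.  -0.9  0.9] M [-0.02  0.67 -0.01] open 0.116
toolx [-0.001 -0.001 -1.   ] psi 0.19
```

Call:
servo_tool(targets=[[0,0,0,-19,0.5,0,-1],[0,0,0,-38,4,0,-1],[0,0,0,-56.5,10,0,-1],[0,0,0,-74,17.5,0,-1],[0,0,0,-90.5,27.5,0,-1],[0,0,0,-105.5,39.5,0,-1],[0,0,0,-119,53,0,-1],[0,0,0,-131,68,0,-1]])

```text
time_s: 10.5
eef_pos: [0.531, -0.1151, 0.1814]
eef_rot: [0.543, 0.447, 0.548, -0.453]
wrist_force: [-21.2, -2.1, 18.5]
opening: 0.113
```

Run:
```python
from fit import *
st()
import math
o,p,r=cur()
print((r.as_matrix().T@(p-np.array([.4674,-.1273,.049]))*1000).round(1))
for t in np.arange(1.08,1.85,.1): print(round(t,2),round(160*math.sin(t),1),round(160-160*math.cos(t),1))
```

```text
t 10.5 pos [ 0.531  -0.1151  0.1814] q [-0.428  0.168  1.728 -0.007  1.255 -0.616] F [-21.2  -2.1  18.5] M [-0.35  3.86 -0.01] open 0.113
toolx [-0.01  -0.002 -1.   ] psi 0.19
[-1.331e+02  6.330e+01  1.000e-01]
1.08 141.1 84.6
1.18 147.9 99.1
1.28 153.3 114.1
1.38 157.1 129.7
1.48 159.3 145.5
1.58 160.0 161.5
1.68 159.0 177.4
1.78 156.5 193.2
```

Call:
servo_tool(targets=[[0,0,0.005,-5,8,0,-1],[0,0,0.01,-9,17,0,-1],[0,0,0.01,-13,24,0,-1],[0,0,0.01,-16.5,31.5,0,-1],[0,0,0.01,-19.5,39,0,-1],[0,0,0.01,-22,47,0,-1],[0,0,0.01,-24.5,55,0,-1],[0,0,0.01,-26.5,62.5,0,-1]])

```text
time_s: 11.5
eef_pos: [0.5933, -0.1035, 0.2088]
eef_rot: [0.546, 0.45, 0.545, -0.45]
wrist_force: [-4.3, -0.3, 5.0]
opening: 0.111
```

Run:
```python
from fit import *
st()
o,p,r=cur()
print((r.as_matrix().T@(p-np.array([.4674,-.1273,.049]))*1000).round(1))
s=snap("3")
a=s["side"]["pixels"][100:260,270:430]; cv2.imwrite("pics/s3z.png",cv2.resize(a,None,fx=4,fy=3.7,interpolation=3))
a=s["top"]["pixels"][130:250,300:460]; cv2.imwrite("pics/t3z.png",cv2.resize(a,None,fx=5,fy=5,interpolation=3))
```

```text
t 11.5 pos [ 0.5933 -0.1035  0.2088] q [-3.690e-01  2.600e-01  1.559e+00 -1.000e-03  1.321e+00 -5.590e-01] F [-4.3 -0.3  5. ] M [-0.17  1.06 -0.05] open 0.111
toolx [ 0.001 -0.001 -1.   ] psi 0.19
[-159.7  128.2    0.7]
```

View pics/s3z.png

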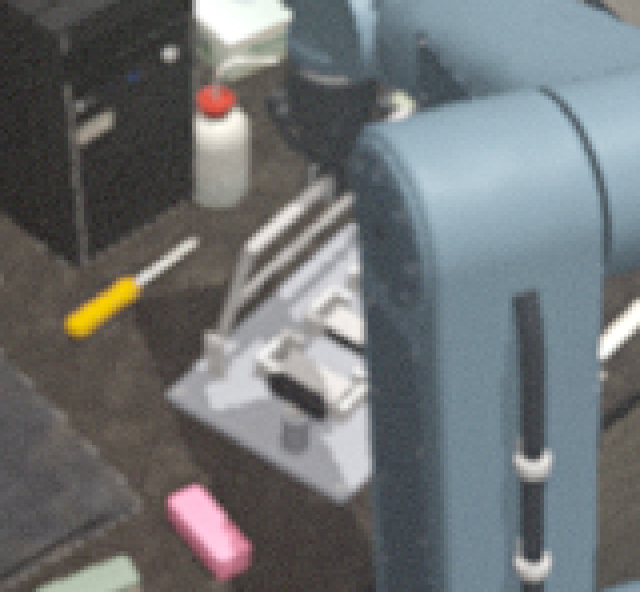

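View pics/t3z.png

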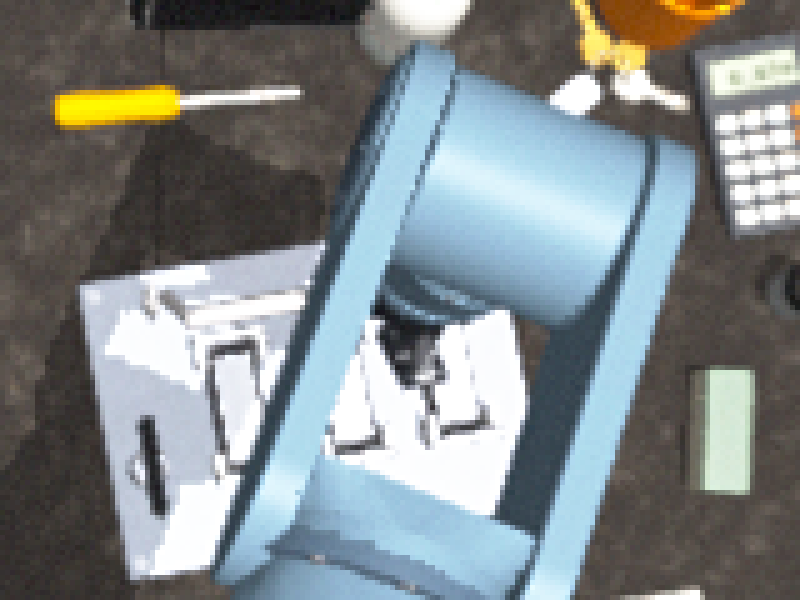

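Call:
servo_tool(targets=[[0,0,0,-1.5,8,0,-1],[0,0,0,-2.5,16,0,-1],[0,0,0,-3,25,0,-1],[0,0,0,-3,35,0,-1],[0,0,0,-2.5,46,0,-1],[0,0,0,-1.5,55,0,-1],[0,0,0,-0.5,62,0,-1],[0,0,0,1,67,0,-1]])

```text
time_s: 12.6
eef_pos: [0.6606, -0.0905, 0.208]
eef_rot: [0.546, 0.451, 0.544, -0.45]
wrist_force: [-2.2, 0.6, 4.1]
opening: 0.11
```

Run:
```python
from fit import *
st()
o,p,r=cur()
print((r.as_matrix().T@(p-np.array([.4674,-.1273,.049]))*1000).round(1))
```

```text
t 12.6 pos [ 0.6606 -0.0905  0.208 ] q [-0.314  0.398  1.382 -0.     1.358 -0.504] F [-2.2  0.6  4.1] M [0.05 0.56 0.02] open 0.11
toolx [ 0.003 -0.001 -1.   ] psi 0.191
[-158.4  197.2    0.7]
```

Call:
servo_tool(targets=[[0,0,0,0,0,0,-0.6],[0,0,0,0,0,0,-0.3],[0,0,0,0,0,0,-0.2],[0,0,0,0,0,0,-0.2],[0,0,0,-30,0,0,-0.2],[0,0,0,-60,0,0,-0.2],[0,0,0,-80,0,0,0],[0,0,0,-80,0,0,0]])

```text
time_s: 13.6
eef_pos: [0.6612, -0.0907, 0.2901]
eef_rot: [0.548, 0.451, 0.543, -0.449]
wrist_force: [0.2, -0.1, -0.5]
opening: 0.499
```

Run:
```python
from fit import *
st()
psi=np.radians(76.8-90); print(psi)
go([.4779,.2652,.15],psi)
```

```text
t 13.6 pos [ 0.6612 -0.0907  0.2901] q [-0.314  0.341  1.293 -0.     1.501 -0.504] F [ 0.2 -0.1 -0.5] M [-0.04  0.05 -0.01] open 0.499
toolx [ 0.007 -0.002 -1.   ] psi 0.19
-0.23038346126325154
turn [ 0.421  0.002 -0.007] deg 24.1 shift [ 138.  -113.6 -384.6]
```

Call:
servo_tool(targets=[[0.05,0,0,0,-16,-52,0.3],[0.1,0,0,0,-32,-105,0.3],[0.15,0,0,0,-48,-160,0.3],[0.2,0,0,0,-64,-215,0.3],[0.26,0,0,0,-80,-270,0.3],[0.32,0,0,20,-95,-320,0.3],[0.38,0,0,40,-113,-370,0.3],[0.42,0,-0.005,70,-113,-385,0.3]])

```text
time_s: 14.6
eef_pos: [0.4756, 0.2683, 0.2166]
eef_rot: [-0.441, -0.554, -0.439, 0.554]
wrist_force: [1.0, -0.1, 0.8]
opening: 0.649
```

Run:
```python
from fit import *
st()
s=snap("4")
a=s["top"]["pixels"][160:260,300:420]; cv2.imwrite("pics/t4z.png",cv2.resize(a,None,fx=6,fy=6,interpolation=3))
a=s["side"]["pixels"][120:240,290:430]; cv2.imwrite("pics/s4z.png",cv2.resize(a,None,fx=5,fy=5,interpolation=3))
go([.4779,.2652,.15],-.23)
```

```text
t 14.6 pos [0.4756 0.2683 0.2166] q [ 0.297  0.13   1.696 -0.002  1.315  0.526] F [ 1.  -0.1  0.8] M [ 0.   -0.04  0.  ] open 0.649
toolx [ 0.001 -0.002 -1.   ] psi -0.228
turn [0.003 0.006 0.005] deg 0.5 shift [63.1  4.3 -0. ]
```

View pics/t4z.png

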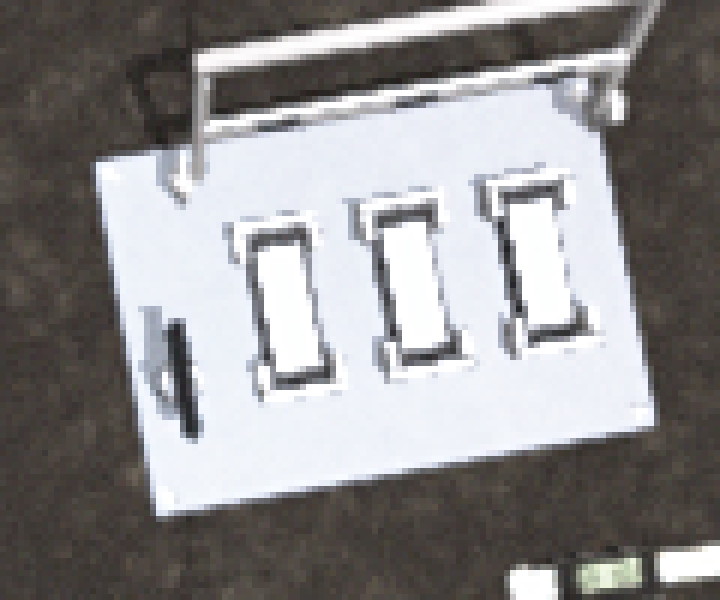

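View pics/s4z.png

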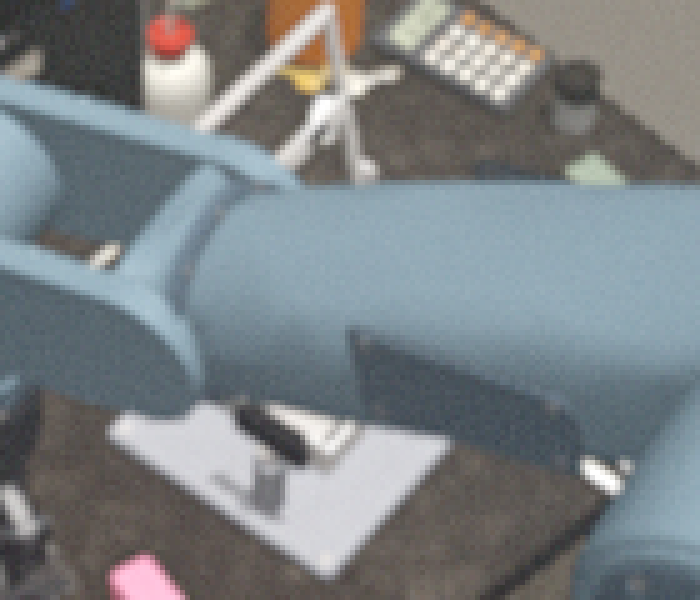

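View pics/top_4.png

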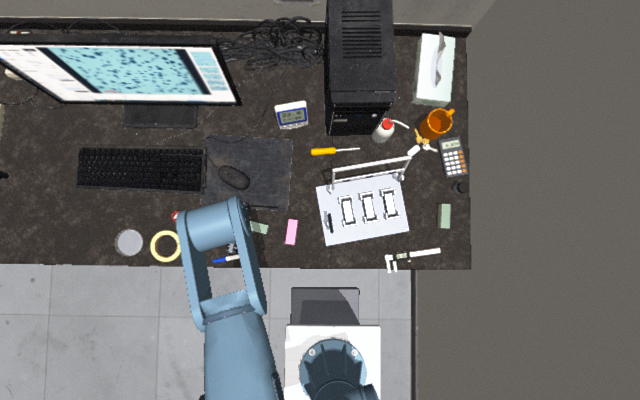

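Run:
```python
from fit import *
T=ctrl.camera("top"); im=T["pixels"]
a=im[185:230,330:410]; m=(a.min(2)>248).astype(np.uint8)
n,l,s,c=cv2.connectedComponentsWithStats(m,connectivity=4)
P=[]
for i in range(1,n):
    if s[i,4]>100 :
        w=onplane(T,[[c[i,0]+330,c[i,1]+185]],.032)[0]; print(s[i],w.round(4)); P.append(w)
# edges of guides: dark shadow gaps
print(L2W(LO,[(0,.072,.032),(0,0,.032),(0,-.072,.032)]).round(4))
# wing centroid
h=im[205:240,322:340].max(2); mw=(h<70).astype(np.uint8); n,l,s,c=cv2.connectedComponentsWithStats(mw)
for i in range(1,n):
    if s[i,4]>15: print("wing",s[i],onplane(T,[[c[i,0]+322,c[i,1]+205]],.1)[0].round(4))
b=(im[170:255,310:415].min(2)>150).astype(np.uint8)
```

```text
[ 55   8  10  21 146] [ 0.5618 -0.1824  0.032 ]
[ 34  12  10  21 145] [ 0.5479 -0.1118  0.032 ]
[ 13  16  10  21 145] [ 0.5344 -0.0413  0.032 ]
[[ 0.5351 -0.0407  0.032 ]
 [ 0.5486 -0.1114  0.032 ]
 [ 0.5621 -0.1821  0.032 ]]
wing [ 6  9  5 18 33] [0.4935 0.0202 0.1   ]
```

Call:
servo_tool(targets=[[0,0,0.005,60,4,0,0.3],[0,0.005,0.005,120,4.5,0,0.3],[0,0.005,0.005,160,4.5,0,0.3],[0,0.005,0.005,190,4.5,0,0.3],[0,0.005,0.005,207,4.5,0,0.3],[0,0.005,0.005,207,4.5,0,0.3],[0,0.005,0.005,207,4.5,0,-0.3],[0,0.005,0.005,207,4.5,0,-1]])

```text
time_s: 15.75
eef_pos: [0.4812, 0.2643, 0.0102]
eef_rot: [0.441, 0.555, 0.439, -0.552]
wrist_force: [0.0, 0.4, -0.7]
opening: 0.346
```

Call:
servo_tool(targets=[[0,0,0,0,0,0,-1],[0,0,0,0,0,0,-1],[0,0,0,0,0,0,-1],[0,0,0,0,0,0,-1],[0,0,0,0,0,0,-1],[0,0,0,0,0,0,-1],[0,0,0,0,0,0,-1],[0,0,0,0,0,0,-1]])

```text
time_s: 16.75
eef_pos: [0.4811, 0.2643, 0.0102]
eef_rot: [0.441, 0.555, 0.439, -0.552]
wrist_force: [-0.7, -0.4, 0.7]
opening: 0.346
```

Run:
```python
from fit import *
st()
s=snap("5")
a=s["top"]["pixels"][180:260,190:310]; cv2.imwrite("pics/t5z.png",cv2.resize(a,None,fx=6,fy=6,interpolation=3))
a=s["side"]["pixels"][210:310,220:340]; cv2.imwrite("pics/s5z.png",cv2.resize(a,None,fx=6,fy=5.5,interpolation=3))
```

```text
t 16.75 pos [0.4811 0.2643 0.0102] q [ 2.870e-01  4.250e-01  1.807e+00 -1.000e-03  9.040e-01  5.150e-01] F [-0.7 -0.4  0.7] M [0.06 0.15 0.05] open 0.346
toolx [ 0.006  0.001 -1.   ] psi -0.227
```

View pics/t5z.png

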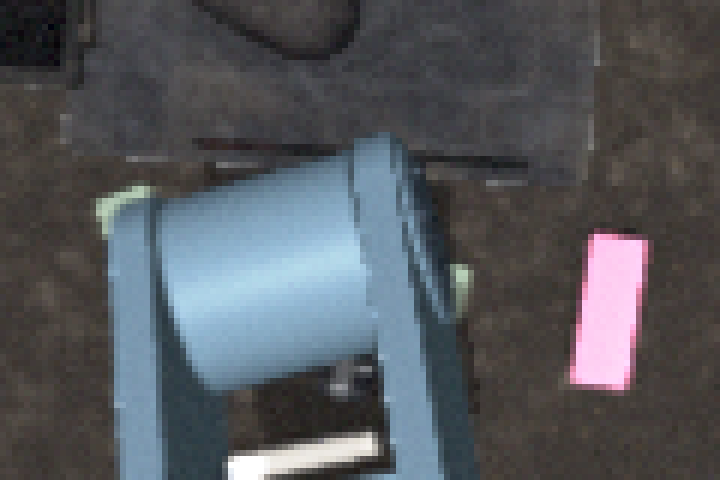

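View pics/s5z.png

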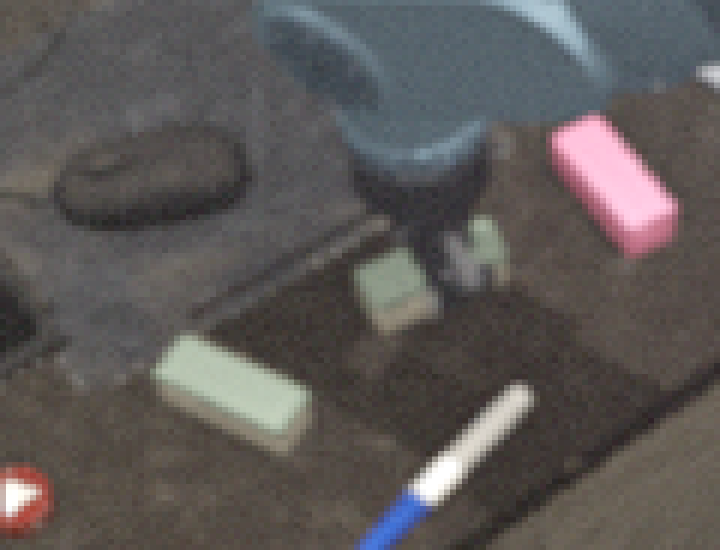

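Run:
```python
from fit import *
S=ctrl.camera("side")
P=onplane(S,[[220+u/6-.4,210+v/5.5-.4] for u,v in[(375,310),(357,270),(497,220),(508,262)]],.036); print(P.round(4))
c=P.mean(0); o,p,r=cur(); print(c, (r.as_matrix().T@(c-p)*1000).round(1))
for i in range(4): print(np.linalg.norm(P[i]-P[i-1]).round(4))
```

```text
[[0.4748 0.3112 0.036 ]
 [0.5036 0.3018 0.036 ]
 [0.4801 0.2192 0.036 ]
 [0.4526 0.2335 0.036 ]]
[0.47778394 0.26642047 0.036     ] [-25.8  -3.7  -1.3]
0.0808
0.0304
0.0858
0.031
```

```bash
cat >> fit.py <<'E'
LO=[.5465,-.1135,.190]
E
python3 - <<'E'
from fit import *
B=L2W(LO,(-.001,.072,.15))[0];print(B)
go(B,LO[2]-np.pi/2)
E
```

```text
[ 0.53192016 -0.04298455  0.15      ]
turn [ 1.154 -0.005 -0.004] deg 66.1 shift [-139.6  119.4  287.7]
```

Call:
servo_tool(targets=[[0,0,0,-60,0,0,-1],[0.05,0,0,-120,5,15,-1],[0.22,0,0,-140,20,60,-1],[0.4,0,0,-140,45,110,-1],[0.58,0,0,-140,65,160,-1],[0.76,0,0,-140,85,210,-1],[0.94,0,0,-140,105,255,-1],[1.1,0,0,-140,119,287,-1]])

```text
time_s: 17.9
eef_pos: [0.532, -0.0446, 0.1504]
eef_rot: [0.084, 0.705, 0.083, -0.7]
wrist_force: [0.2, -0.6, -0.9]
opening: 0.343
```

Run:
```python
from fit import *
st()
B=L2W(LO,(-.001,.072,.085))[0];print(B)
go(B,LO[2]-np.pi/2)
```

```text
t 17.9 pos [ 0.532  -0.0446  0.1504] q [-0.307  0.174  1.789  0.002  1.172  1.026] F [ 0.2 -0.6 -0.9] M [-0.   -0.07  0.03] open 0.343
toolx [ 0.007  0.    -1.   ] psi -1.334
[ 0.53192016 -0.04298455  0.085     ]
turn [ 0.047 -0.007 -0.001] deg 2.7 shift [65.4 -1.6  0.1]
```

Call:
servo_tool(targets=[[0.047,-0.007,0,20,-1.5,0,-1],[0.047,-0.007,0,50,-1.5,0,-1],[0.047,-0.007,0,80,-1.5,0,-1],[0.047,-0.007,0,80,-1.5,0,-1],[0.047,-0.007,0,80,-1.5,0,-1],[0.047,-0.007,0,80,-1.5,0,-1],[0.047,-0.007,0,80,-1.5,0,-1],[0.047,-0.007,0,80,-1.5,0,-1]])

```text
time_s: 18.9
eef_pos: [0.5325, -0.0431, 0.071]
eef_rot: [0.068, 0.704, 0.066, -0.704]
wrist_force: [0.6, 0.8, -1.2]
opening: 0.347
```

Run:
```python
from fit import *
st()
s=snap("6")
a=s["top"]["pixels"][160:260,300:420]; cv2.imwrite("pics/t6z.png",cv2.resize(a,None,fx=6,fy=6,interpolation=3))
a=s["side"]["pixels"][140:240,290:410]; cv2.imwrite("pics/s6z.png",cv2.resize(a,None,fx=6,fy=5.5,interpolation=3))
```

```text
t 18.9 pos [ 0.5325 -0.0431  0.071 ] q [-0.302  0.296  1.828 -0.002  1.017  1.079] F [ 0.6  0.8 -1.2] M [-0.04 -0.03  0.  ] open 0.347
toolx [ 0.001 -0.002 -1.   ] psi -1.381
```

View pics/t6z.png

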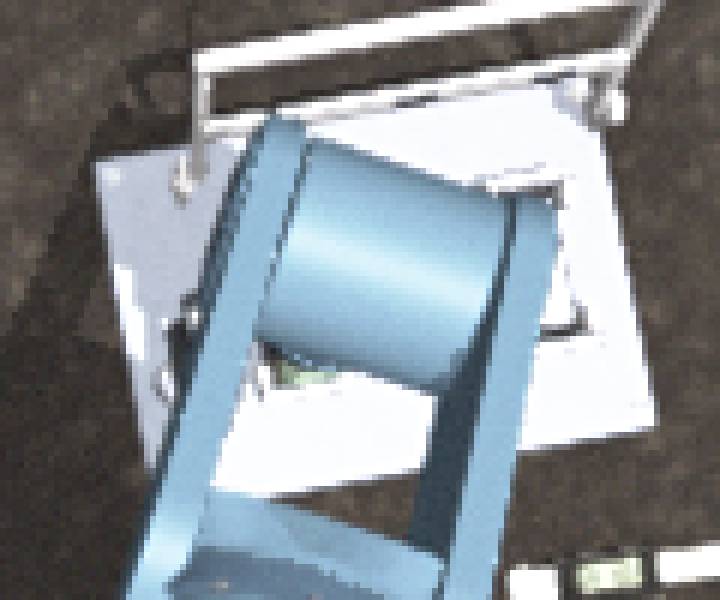

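View pics/s6z.png

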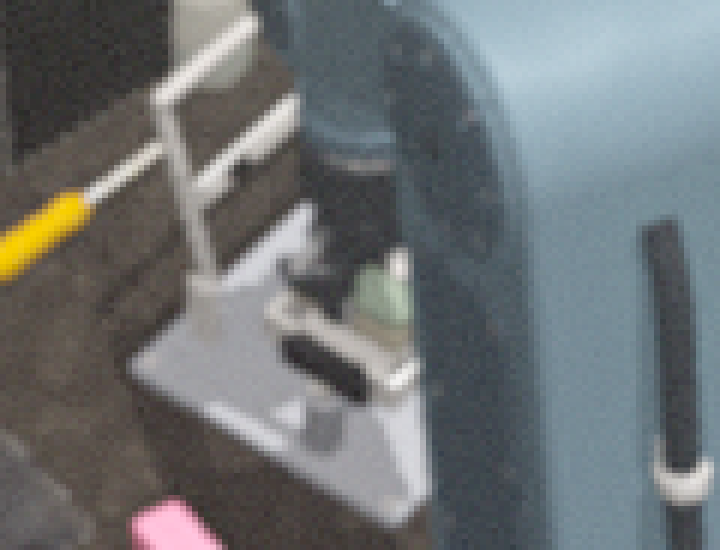

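Run:
```python
from fit import *
T=ctrl.camera("top")
LC=[.548,-.1118,.19]
print(onplane(T,[[300+u/6-.4,160+v/6-.4] for u,v in[(285,388),(337,380),(310,385)]],.097).round(4))
print(L2W(LC,[(-.041,.087,.097),(-.041,.057,.097)]).round(4))
a=T["pixels"][215:230,340:362]; cv2.imwrite("pics/x.png",cv2.resize(a,None,fx=30,fy=30,interpolation=0))
```

```text
[[ 0.4887 -0.0341  0.097 ]
 [ 0.4933 -0.0615  0.097 ]
 [ 0.4905 -0.0473  0.097 ]]
[[ 0.4913 -0.0341  0.097 ]
 [ 0.497  -0.0636  0.097 ]]
```

View pics/x.png

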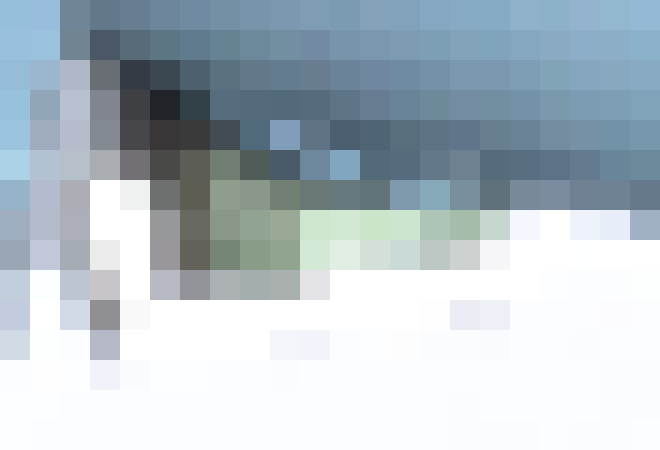

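Run:
```python
from fit import *
T=ctrl.camera("top")
print(onplane(T,[[346.5,224.1],[355.8,222.9]],.097).round(4))
o,p,r=cur(); print((p+r.as_matrix()@[0,0,.041]).round(4))
```

```text
[[ 0.4892 -0.0322  0.097 ]
 [ 0.4934 -0.0616  0.097 ]]
[ 0.4919 -0.0508  0.0705]
```

Call:
servo_tool(targets=[[0,0,0,0,2,-2,-1],[0,0,0,0,2,-2,-1],[0,0,0,6,2,-2,-1],[0,0,0,12,2,-2,-1],[0,0,0,18,2,-2,-1],[0,0,0,22,2,-2,-1],[0,0,0,22,2,-2,-1],[0,0,0,22,2,-2,-1]])

```text
time_s: 20.1
eef_pos: [0.5347, -0.0447, 0.0486]
eef_rot: [0.068, 0.704, 0.066, -0.704]
wrist_force: [-0.2, 0.5, 0.1]
opening: 0.347
```

Run:
```python
from fit import *
st()
```

```text
t 20.1 pos [ 0.5347 -0.0447  0.0486] q [-0.304  0.338  1.828 -0.002  0.975  1.078] F [-0.2  0.5  0.1] M [-0.03 -0.   -0.01] open 0.347
toolx [ 0.    -0.001 -1.   ] psi -1.381
```

Call:
servo_tool(targets=[[0,0,0,3,0,0,-1],[0,0,0,6,0,0,-1],[0,0,0,9,0,0,-1],[0,0,0,12,0,0,-1],[0,0,0,14,0,0,-1],[0,0,0,16,0,0,-1],[0,0,0,18,0,0,-1],[0,0,0,18,0,0,-1]])

```text
time_s: 21.1
eef_pos: [0.5348, -0.0448, 0.031]
eef_rot: [0.068, 0.704, 0.066, -0.704]
wrist_force: [-2.7, 1.3, 5.1]
opening: 0.342
```

Run:
```python
from fit import *
st()
```

```text
t 21.1 pos [ 0.5348 -0.0448  0.031 ] q [-0.304  0.369  1.832 -0.002  0.94   1.078] F [-2.7  1.3  5.1] M [ 0.03  0.29 -0.01] open 0.342
toolx [ 0.    -0.002 -1.   ] psi -1.381
```

Call:
servo_tool(targets=[[0,0,0,1,0,0,-1],[0,0,0,2,0,0,-1],[0,0,0,3,0,0,-1],[0,0,0,4,0,0,-1],[0,0,0,5,0,0,-1],[0,0,0,5,0,0,-1],[0,0,0,5,0,0,-1],[0,0,0,5,0,0,-1]])

```text
time_s: 22.1
eef_pos: [0.535, -0.0448, 0.0299]
eef_rot: [-0.068, -0.704, -0.067, 0.704]
wrist_force: [-16.6, 3.1, 40.2]
opening: 0.349
```

Run:
```python
from fit import *
st()
```

```text
t 22.1 pos [ 0.535  -0.0448  0.0299] q [-0.304  0.372  1.831 -0.002  0.939  1.078] F [-16.6   3.1  40.2] M [ 0.66  2.96 -0.03] open 0.349
toolx [-0.    -0.002 -1.   ] psi -1.38
```

Call:
servo_tool(targets=[[0,0,0,-1,0,0,-1],[0,0,0,-1,0,0,-0.2],[0,0,0,-1,0,0,0.2],[0,0,0,-1,0,0,0.2],[0,0,0,-40,0,0,0.2],[0,0,0,-90,0,0,0.2],[0,0,0,-120,0,0,0.2],[0,0,0,-120,0,0,0.2]])

```text
time_s: 23.1
eef_pos: [0.537, -0.0451, 0.1525]
eef_rot: [0.069, 0.705, 0.066, -0.702]
wrist_force: [0.2, -0.2, -0.6]
opening: 0.599
```

```bash
cat >> fit.py <<'E'
def boxes(c,z=.036):
    hsv=cv2.cvtColor(c["pixels"],cv2.COLOR_BGR2HSV)
    m=cv2.inRange(hsv,(40,25,110),(85,120,255)); m=cv2.morphologyEx(m,cv2.MORPH_OPEN,np.ones((3,3)))
    for k in cv2.findContours(m,0,1)[0]:
        if cv2.contourArea(k)>60:
            r=cv2.minAreaRect(k); P=onplane(c,cv2.boxPoints(r),z); ctr=onplane(c,[r[0]],z)[0]
            a=P[1]-P[0];b=P[2]-P[1]; l=a if np.linalg.norm(a)>np.linalg.norm(b) else b
            print(np.round(r[0],1),ctr.round(4),np.linalg.norm(a).round(4),np.linalg.norm(b).round(4),"long deg",(np.degrees(np.arctan2(l[1],l[0]))%180).round(1))
E
python3 - <<'E'
from fit import *
st()
s=snap("7"); boxes(s["top"]); boxes(s["side"])
go([.4865,.4008,.2],np.radians(20.3-90))
E
```

```text
t 23.1 pos [ 0.537  -0.0451  0.1525] q [-0.303  0.183  1.774 -0.002  1.179  1.078] F [ 0.2 -0.2 -0.6] M [ 0.07  0.   -0.02] open 0.599
toolx [ 0.005 -0.004 -1.   ] psi -1.38
[288.5 117. ] [0.8503 0.1616 0.036 ] 0.0509 0.0278 long deg 91.1
turn [-0.164  0.002 -0.001] deg 9.4 shift [ -51.5 -446.2  -37. ]
```

View pics/top_7.png

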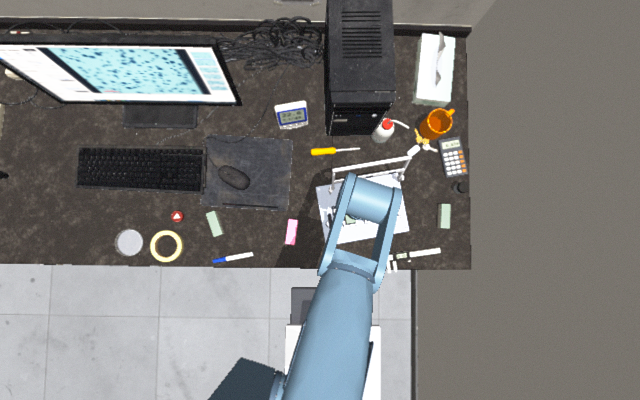

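```bash
sed -i 's/(40,25,110),(85,120,255)/(35,18,80),(90,130,255)/' fit.py
python3 - <<'E'
from fit import *
T=ctrl.camera("top"); print(T["pixels"][223,214],T["pixels"][216,445]); boxes(T)
E
```

```text
[211 230 210] [215 231 213]
[213.8 223.2] [0.4871 0.4009 0.036 ] 0.0352 0.0849 long deg 18.6
[445.  215.5] [ 0.5234 -0.3687  0.036 ] 0.034 0.0839 long deg 179.1
[291.9 116.2] [0.8533 0.1503 0.036 ] 0.0782 0.032 long deg 100.8
```

Call:
servo_tool(targets=[[0,0,0,-50,-30,-5,0.2],[-0.04,0,0,-50,-90,-10,0.2],[-0.08,0,0,-50,-150,-15,0.2],[-0.12,0,0,-50,-210,-20,0.2],[-0.15,0,0,-50,-270,-25,0.2],[-0.15,0,0,-50,-330,-30,0.2],[-0.15,0,0,-50,-390,-34,0.2],[-0.15,0,0,-50,-446,-37,0.2]])

```text
time_s: 24.25
eef_pos: [0.4847, 0.4023, 0.1956]
eef_rot: [-0.121, -0.695, -0.119, 0.699]
wrist_force: [0.4, -0.1, 0.6]
opening: 0.604
```

Run:
```python
from fit import *
st()
s=snap("8")
a=s["top"]["pixels"][160:260,300:420]; cv2.imwrite("pics/t8z.png",cv2.resize(a,None,fx=6,fy=6,interpolation=3))
go([.487,.4009,.01],-1.23)
```

```text
t 24.25 pos [0.4847 0.4023 0.1956] q [0.505 0.336 1.49  0.    1.322 1.734] F [ 0.4 -0.1  0.6] M [-0.03 -0.02 -0.03] open 0.604
toolx [-0.006 -0.003 -1.   ] psi -1.23
turn [0.005 0.006 0.001] deg 0.5 shift [185.4   5.5  -3.1]
```

View pics/t8z.png

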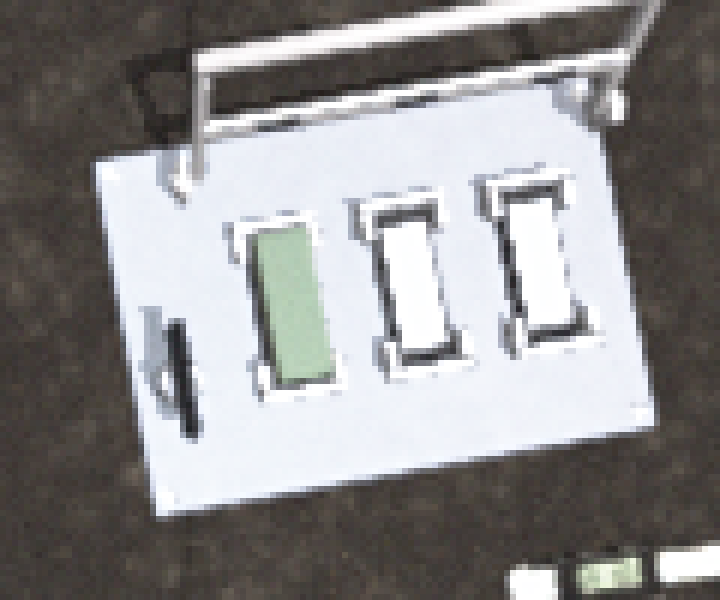

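Call:
servo_tool(targets=[[0,0.006,0,50,4,-2,0.2],[0,0.006,0,100,5.5,-3,0.2],[0,0.006,0,140,5.5,-3,0.2],[0,0.006,0,170,5.5,-3,0.2],[0,0.006,0,185,5.5,-3,0.2],[0,0.006,0,185,5.5,-3,0.2],[0,0.006,0,185,5.5,-3,-0.3],[0,0.006,0,185,5.5,-3,-1]])

```text
time_s: 25.35
eef_pos: [0.4881, 0.4015, 0.0122]
eef_rot: [0.121, 0.698, 0.122, -0.696]
wrist_force: [-0.0, -0.3, 0.1]
opening: 0.345
```

Call:
servo_tool(targets=[[0,0,0,0,0,0,-1],[0,0,0,0,0,0,-1],[0,0,0,0,0,0,-1],[0,0,0,0,0,0,-1],[0,0,0,0,0,0,-1],[0,0,0,0,0,0,-1],[0,0,0,0,0,0,-1],[0,0,0,0,0,0,-1]])

```text
time_s: 26.35
eef_pos: [0.4881, 0.4015, 0.0122]
eef_rot: [0.121, 0.698, 0.122, -0.696]
wrist_force: [0.4, 0.2, -1.6]
opening: 0.344
```

Run:
```python
from fit import *
st()
s=snap("9")
a=s["side"]["pixels"][230:330,200:320]; cv2.imwrite("pics/s9z.png",cv2.resize(a,None,fx=6,fy=5.5,interpolation=3))
B=L2W(LO,(.0,0,.15))[0];print(B)
go(B,LO[2]-np.pi/2)
```

```text
t 26.35 pos [0.4881 0.4015 0.0122] q [5.000e-01 5.660e-01 1.581e+00 1.000e-03 9.910e-01 1.725e+00] F [ 0.4  0.2 -1.6] M [-0.03  0.01 -0.  ] open 0.344
toolx [ 0.002  0.002 -1.   ] psi -1.225
[ 0.5465 -0.1135  0.15  ]
turn [ 0.156 -0.003  0.002] deg 8.9 shift [-138.9  504.   119.3]
```

View pics/s9z.png

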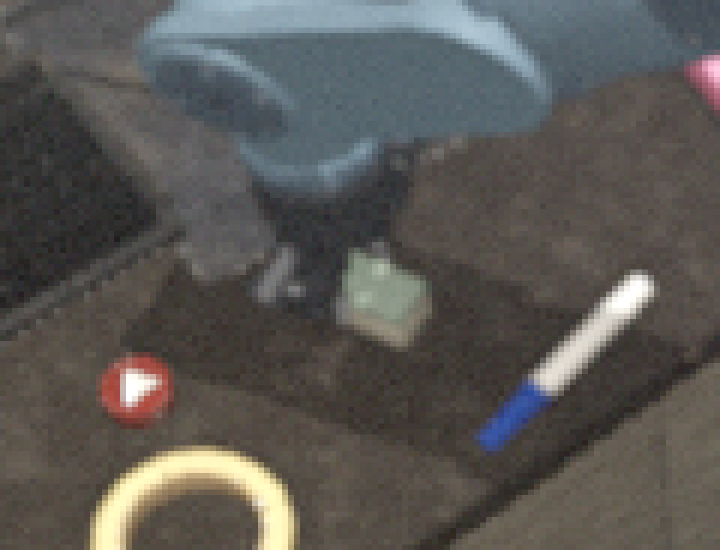

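Call:
servo_tool(targets=[[0,0,0,-60,0,0,-1],[0,0,0,-120,10,0,-1],[0.03,0,0,-139,60,15,-1],[0.06,0,0,-139,115,30,-1],[0.09,0,0,-139,175,45,-1],[0.12,0,0,-139,235,60,-1],[0.15,0,0,-139,295,73,-1],[0.156,0,0,-139,350,85,-1]])

```text
time_s: 27.45
eef_pos: [0.5266, 0.041, 0.1508]
eef_rot: [0.066, 0.705, 0.067, -0.703]
wrist_force: [1.0, 0.7, -0.8]
opening: 0.345
```

Run:
```python
from fit import *
st()
go([.5485,-.1153,.15],LO[2]-np.pi/2)
```

```text
t 27.45 pos [0.5266 0.041  0.1508] q [-0.149  0.163  1.8    0.003  1.175  1.232] F [ 1.   0.7 -0.8] M [ 0.03 -0.02  0.03] open 0.345
toolx [ 0.003  0.002 -1.   ] psi -1.382
turn [-0.001 -0.004  0.002] deg 0.2 shift [  0.5 157.6   7.9]
```

Call:
servo_tool(targets=[[0,-0.003,0,0,50,3,-1],[0,-0.003,0,0,100,5,-1],[0,-0.003,0,0,157.5,8,-1],[0,-0.003,0,20,157.5,8,-1],[0,-0.003,0,50,157.5,8,-1],[0,-0.003,0,80,157.5,8,-1],[0,-0.003,0,80,157.5,8,-1],[0,-0.003,0,80,157.5,8,-1]])

```text
time_s: 28.45
eef_pos: [0.5493, -0.1153, 0.0716]
eef_rot: [0.066, 0.705, 0.067, -0.703]
wrist_force: [0.7, -0.5, 0.2]
opening: 0.344
```

Run:
```python
from fit import *
st()
go([.5485,-.1153,.05],LO[2]-np.pi/2)
T=ctrl.camera("top")
a=T["pixels"][205:235,350:390]; cv2.imwrite("pics/x2.png",cv2.resize(a,None,fx=18,fy=18,interpolation=0))
```

```text
t 28.45 pos [ 0.5493 -0.1153  0.0716] q [-0.419  0.346  1.758  0.002  1.037  0.961] F [ 0.7 -0.5  0.2] M [-0.03 -0.01 -0.02] open 0.344
toolx [ 0.001  0.001 -1.   ] psi -1.382
turn [-0.001 -0.002  0.001] deg 0.1 shift [21.6 -0.1  0.9]
```

View pics/x2.png

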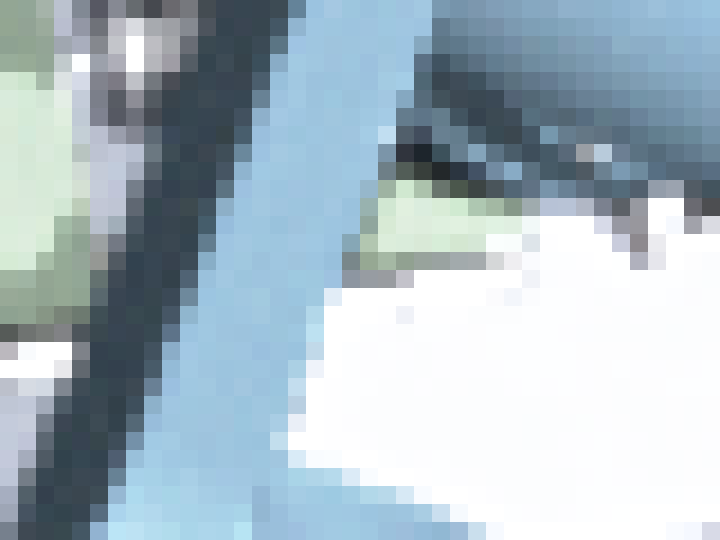

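Run:
```python
from fit import *
T=ctrl.camera("top")
LC=[.548,-.1118,.19]
print(onplane(T,[[379,217.8],[369.5,219.6]],.0954).round(4), L2W(LC,[(-.041,-.015,.095),(-.041,.015,.095)]).round(4))
```

```text
[[ 0.5106 -0.1355  0.0954]
 [ 0.5044 -0.1053  0.0954]] [[ 0.5106 -0.1343  0.095 ]
 [ 0.5049 -0.1048  0.095 ]]
```

Matches within about 1 mm. Descend.

Call:
servo_tool(targets=[[0,0,0,6,0,0.5,-1],[0,0,0,12,0,0.5,-1],[0,0,0,18,0,0.5,-1],[0,0,0,22,0,0.5,-1],[0,0,0,25,0,0.5,-1],[0,0,0,27,0,0.5,-1],[0,0,0,28,0,0.5,-1],[0,0,0,28,0,0.5,-1]])

```text
time_s: 29.55
eef_pos: [0.5495, -0.1156, 0.0443]
eef_rot: [0.067, 0.705, 0.067, -0.703]
wrist_force: [0.1, -0.8, -0.6]
opening: 0.341
```

Call:
servo_tool(targets=[[0,0,0,2,0,0,-1],[0,0,0,4,0,0,-1],[0,0,0,6,0,0,-1],[0,0,0,8,0,0,-1],[0,0,0,10,0,0,-1],[0,0,0,12,0,0,-1],[0,0,0,13,0,0,-1],[0,0,0,13,0,0,-1]])

```text
time_s: 30.55
eef_pos: [0.5497, -0.1156, 0.032]
eef_rot: [0.067, 0.705, 0.067, -0.703]
wrist_force: [-3.2, 0.7, 5.4]
opening: 0.347
```

Run:
```python
from fit import *
st()
```

```text
t 30.55 pos [ 0.5497 -0.1156  0.032 ] q [-0.42   0.411  1.769  0.002  0.96   0.961] F [-3.2  0.7  5.4] M [ 0.15  0.51 -0.01] open 0.347
toolx [ 0.003  0.    -1.   ] psi -1.381
```

Call:
servo_tool(targets=[[0,0,0,1,0,0,-1],[0,0,0,2,0,0,-1],[0,0,0,3,0,0,-1],[0,0,0,4,0,0,-1],[0,0,0,4.5,0,0,-1],[0,0,0,4.5,0,0,-1],[0,0,0,4.5,0,0,-1],[0,0,0,4.5,0,0,-1]])

```text
time_s: 31.55
eef_pos: [0.55, -0.1157, 0.0318]
eef_rot: [0.067, 0.705, 0.067, -0.703]
wrist_force: [-15.4, 5.9, 37.8]
opening: 0.345
```

Call:
servo_tool(targets=[[0,0,0,-1,0,0,-1],[0,0,0,-1,0,0,-0.2],[0,0,0,-1,0,0,0.2],[0,0,0,-1,0,0,0.2],[0,0,0,-40,0,0,0.2],[0,0,0,-90,0,0,0.2],[0,0,0,-120,0,0,0.2],[0,0,0,-120,0,0,0.2]])

```text
time_s: 32.55
eef_pos: [0.5515, -0.1165, 0.1545]
eef_rot: [0.068, 0.707, 0.066, -0.701]
wrist_force: [0.9, -0.0, -0.1]
opening: 0.598
```

Run:
```python
from fit import *
st(); boxes(ctrl.camera("top"))
go([.5234,-.3687,.16],np.radians(-90)); go([.5234,-.3687,.16],np.radians(-92))
```

```text
t 32.55 pos [ 0.5515 -0.1165  0.1545] q [-4.190e-01  2.310e-01  1.712e+00  1.000e-03  1.191e+00  9.610e-01] F [ 0.9 -0.  -0.1] M [-0.07 -0.05 -0.01] open 0.598
toolx [ 0.008 -0.002 -1.   ] psi -1.381
[445.  215.5] [ 0.5234 -0.3687  0.036 ] 0.034 0.0839 long deg 179.1
[348.2 210.5] [ 0.5357 -0.0434  0.036 ] 0.0327 0.0831 long deg 10.7
[291.9 116.2] [0.8534 0.15   0.036 ] 0.0788 0.0309 long deg 100.8
[429.  102.4] [ 0.9117 -0.3194  0.036 ] 0.0145 0.1124 long deg 84.9
turn [ 0.19  -0.004 -0.001] deg 10.9 shift [ -7.5 243.2  74. ]
turn [ 0.225 -0.004 -0.001] deg 12.9 shift [ -7.5 243.2  74. ]
```

Call:
servo_tool(targets=[[0.03,0,0,0,30,10,0.2],[0.06,0,0,0,70,20,0.2],[0.1,0,0,0,115,35,0.2],[0.14,0,0,0,160,50,0.2],[0.18,0,0,0,205,65,0.2],[0.206,-0.004,0,0,243,74,0.2],[0.206,-0.004,0,0,243,74,0.2],[0.206,-0.004,0,0,243,74,0.2]])

```text
time_s: 33.6
eef_pos: [0.5226, -0.3674, 0.1504]
eef_rot: [0.006, -0.706, 0.005, 0.708]
wrist_force: [-0.3, 0.4, 0.8]
opening: 0.597
```

Run:
```python
from fit import *
st(); s=snap("10"); boxes(s["top"],.056)
a=s["top"]["pixels"][160:260,320:470]; cv2.imwrite("pics/t10z.png",cv2.resize(a,None,fx=5,fy=5,interpolation=3))
go([.5234,-.3687,.011],np.radians(-90.9))
```

```text
t 33.6 pos [ 0.5226 -0.3674  0.1504] q [-0.798  0.398  1.504 -0.     1.242  0.789] F [-0.3  0.4  0.8] M [-0.    0.02  0.02] open 0.597
toolx [-0.002  0.002 -1.   ] psi -1.587
[444.7 216. ] [ 0.521  -0.3605  0.056 ] 0.0805 0.0323 long deg 176.6
[348.1 210.6] [ 0.5342 -0.0411  0.056 ] 0.0297 0.081 long deg 11.7
[369.5 206.1] [ 0.5499 -0.1114  0.056 ] 0.03 0.0793 long deg 13.1
[291.9 116.1] [0.8473 0.149  0.056 ] 0.078 0.0309 long deg 102.0
[429.2 102.6] [ 0.9039 -0.3138  0.056 ] 0.0193 0.1153 long deg 80.1
turn [0.001 0.001 0.001] deg 0.1 shift [140.3   1.8  -0.3]
```

View pics/t10z.png

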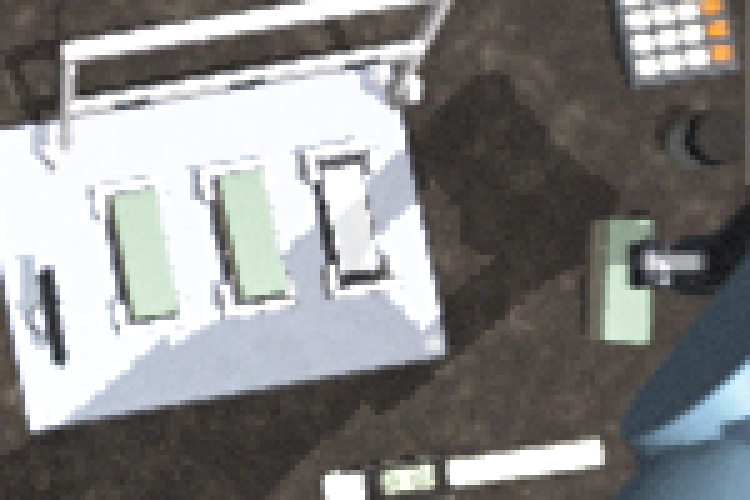

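Call:
servo_tool(targets=[[0,0,0,40,2,0,0.2],[0,0,0,80,2,0,0.2],[0,0,0,115,2,0,0.2],[0,0,0,140,2,0,0.2],[0,0,0,140,2,0,0.2],[0,0,0,140,2,0,0.2],[0,0,0,140,2,0,-0.3],[0,0,0,140,2,0,-1]])

```text
time_s: 34.7
eef_pos: [0.5243, -0.3699, 0.0135]
eef_rot: [-0.005, 0.708, -0.006, -0.707]
wrist_force: [-0.5, 0.8, 8.7]
opening: 0.343
```

Call:
servo_tool(targets=[[0,0,0,0,0,0,-1],[0,0,0,0,0,0,-1],[0,0,0,0,0,0,-1],[0,0,0,0,0,0,-1],[0,0,0,0,0,0,-1],[0,0,0,-30,0,0,-1],[0,0,0,-80,0,0,-1],[0,0,0,-139,0,0,-1]])

```text
time_s: 35.7
eef_pos: [0.5232, -0.3688, 0.1522]
eef_rot: [0.005, -0.707, 0.005, 0.707]
wrist_force: [0.5, -1.5, -0.7]
opening: 0.347
```

Run:
```python
from fit import *
st()
B=np.array([.549,-.1155,.15])+L2W([0,0,.19],(0,-.072,0))[0];print(B)
go(B,LO[2]-np.pi/2)
```

```text
t 35.7 pos [ 0.5232 -0.3688  0.1522] q [-0.799  0.398  1.5   -0.     1.244  0.786] F [ 0.5 -1.5 -0.7] M [-0.1  -0.1   0.03] open 0.347
toolx [-0.001  0.001 -1.   ] psi -1.585
[ 0.56259784 -0.1862043   0.15      ]
turn [-0.205  0.001  0.001] deg 11.7 shift [   2.3 -183.1  -36.7]
```

Call:
servo_tool(targets=[[-0.05,0,0,0,-40,-10,-1],[-0.1,0,0,0,-85,-20,-1],[-0.15,0,0,0,-135,-30,-1],[-0.205,0,0,0,-183,-37,-1],[-0.205,0,0,20,-183,-37,-1],[-0.205,0,0,50,-183,-37,-1],[-0.205,0,0,80,-183,-37,-1],[-0.205,0,0,80,-183,-37,-1]])

```text
time_s: 36.7
eef_pos: [0.5602, -0.1858, 0.0688]
eef_rot: [-0.065, -0.702, -0.068, 0.706]
wrist_force: [0.2, 0.6, -1.0]
opening: 0.345
```

Run:
```python
from fit import *
st()
go([.5626,-.1862,.05],LO[2]-np.pi/2)
T=ctrl.camera("top")
a=T["pixels"][200:230,370:415]; cv2.imwrite("pics/x3.png",cv2.resize(a,None,fx=17,fy=17,interpolation=0))
cv2.imwrite("pics/s11.png",ctrl.camera("side")["pixels"])
```

```text
t 36.7 pos [ 0.5602 -0.1858  0.0688] q [-0.521  0.41   1.675 -0.     1.064  0.86 ] F [ 0.2  0.6 -1. ] M [-0.02  0.04 -0.04] open 0.345
toolx [-0.007  0.004 -1.   ] psi -1.382
turn [-0.001  0.006  0.005] deg 0.4 shift [18.7  1.  -2.4]
```

View pics/x3.png

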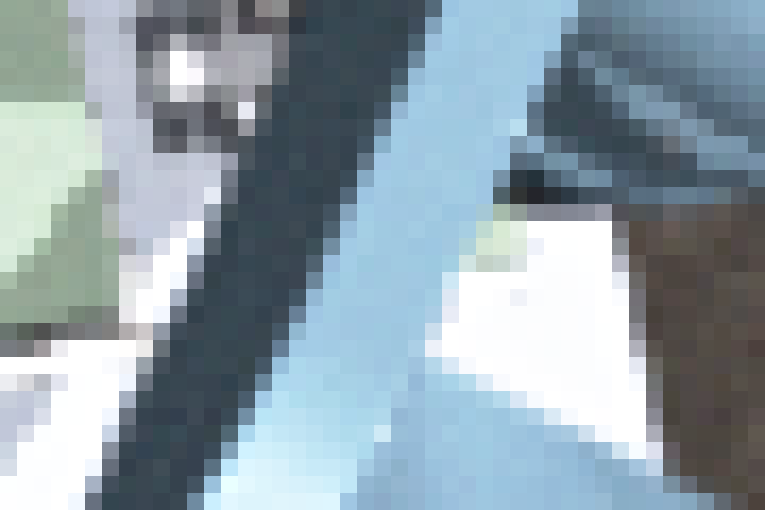

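Run:
```python
from fit import *
T=ctrl.camera("top")
LC=[.548,-.1118,.19]
print(onplane(T,[[400.9,215.2]],.091).round(4), L2W(LC,[(-.041,-.087,.091)]).round(4))
```

```text
[[ 0.52   -0.2065  0.091 ]] [[ 0.5242 -0.205   0.091 ]]
```

Call:
servo_tool(targets=[[0,0.006,0.005,0,0.5,-3,-1],[0,0.006,0.005,0,0.5,-3,-1],[0,0.006,0.005,6,0.5,-3,-1],[0,0.006,0.005,12,0.5,-3,-1],[0,0.006,0.005,18,0.5,-3,-1],[0,0.006,0.005,21,0.5,-3,-1],[0,0.006,0.005,21,0.5,-3,-1],[0,0.006,0.005,21,0.5,-3,-1]])

```text
time_s: 37.85
eef_pos: [0.5659, -0.1866, 0.0517]
eef_rot: [0.068, 0.706, 0.066, -0.702]
wrist_force: [-1.5, 2.7, -1.6]
opening: 0.344
```

Run:
```python
from fit import *
st()
```

```text
t 37.85 pos [ 0.5659 -0.1866  0.0517] q [-0.518  0.439  1.677  0.     1.02   0.863] F [-1.5  2.7 -1.6] M [0.47 0.22 0.13] open 0.344
toolx [ 0.006 -0.003 -1.   ] psi -1.381
```

Call:
servo_tool(targets=[[0,0,0,-4,0,1,-1],[0,0,0,-4,0,2.5,-1],[0,0,0,-4,0,2.5,-1],[0,0,0,-4,0,2.5,-1],[0,0,0,-4,0,2.5,-1],[0,0,0,-4,0,2.5,-1],[0,0,0,-4,0,2.5,-1],[0,0,0,-4,0,2.5,-1]])

```text
time_s: 38.85
eef_pos: [0.5635, -0.1871, 0.0556]
eef_rot: [0.068, 0.706, 0.066, -0.702]
wrist_force: [0.6, 2.8, -0.3]
opening: 0.344
```

Run:
```python
from fit import *
st();go([.5628,-.1864,.042],LO[2]-np.pi/2)
```

```text
t 38.85 pos [ 0.5635 -0.1871  0.0556] q [-0.521  0.428  1.681  0.     1.025  0.86 ] F [ 0.6  2.8 -0.3] M [ 0.43 -0.08  0.08] open 0.344
toolx [ 0.006 -0.003 -1.   ] psi -1.381
turn [-0.    -0.006 -0.004] deg 0.4 shift [13.6 -0.9  0.6]
```

Call:
servo_tool(targets=[[0,-0.005,-0.003,0,-1,0.5,-1],[0,-0.005,-0.003,3,-1,0.5,-1],[0,-0.005,-0.003,6,-1,0.5,-1],[0,-0.005,-0.003,9,-1,0.5,-1],[0,-0.005,-0.003,12,-1,0.5,-1],[0,-0.005,-0.003,13,-1,0.5,-1],[0,-0.005,-0.003,13,-1,0.5,-1],[0,-0.005,-0.003,13,-1,0.5,-1]])

```text
time_s: 39.85
eef_pos: [0.5628, -0.1863, 0.043]
eef_rot: [0.067, 0.704, 0.067, -0.704]
wrist_force: [-2.9, 0.6, 4.8]
opening: 0.346
```

Run:
```python
from fit import *
st()
```

```text
t 39.85 pos [ 0.5628 -0.1863  0.043 ] q [-5.190e-01  4.500e-01  1.682e+00 -1.000e-03  1.009e+00  8.620e-01] F [-2.9  0.6  4.8] M [0.2  0.55 0.01] open 0.346
toolx [ 0.    -0.001 -1.   ] psi -1.381
```

Plate contact (5 N). Press on.

Call:
servo_tool(targets=[[0,0,0,2,0,0,-1],[0,0,0,4,0,0,-1],[0,0,0,6,0,0,-1],[0,0,0,8,0,0,-1],[0,0,0,9,0,0,-1],[0,0,0,10,0,0,-1],[0,0,0,11,0,0,-1],[0,0,0,11,0,0,-1]])

```text
time_s: 40.85
eef_pos: [0.5629, -0.1864, 0.0334]
eef_rot: [0.068, 0.704, 0.067, -0.704]
wrist_force: [-5.9, 2.5, 12.0]
opening: 0.343
```

Run:
```python
from fit import *
st()
```

```text
t 40.85 pos [ 0.5629 -0.1864  0.0334] q [-5.190e-01  4.650e-01  1.683e+00 -1.000e-03  9.920e-01  8.620e-01] F [-5.9  2.5 12. ] M [ 0.44  0.99 -0.03] open 0.343
toolx [ 0.    -0.001 -1.   ] psi -1.381
```

Call:
servo_tool(targets=[[0,0,0,1,0,0,-1],[0,0,0,2,0,0,-1],[0,0,0,3,0,0,-1],[0,0,0,4,0,0,-1],[0,0,0,4,0,0,-1],[0,0,0,4,0,0,-1],[0,0,0,4,0,0,-1],[0,0,0,4,0,0,-1]])

```text
time_s: 41.85
eef_pos: [0.563, -0.1864, 0.0332]
eef_rot: [-0.068, -0.704, -0.067, 0.704]
wrist_force: [-14.7, 6.0, 32.2]
opening: 0.345
```

Run:
```python
from fit import *
st()
```

```text
t 41.85 pos [ 0.563  -0.1864  0.0332] q [-0.519  0.466  1.682 -0.002  0.993  0.862] F [-14.7   6.   32.2] M [ 1.25  2.42 -0.1 ] open 0.345
toolx [-0.    -0.001 -1.   ] psi -1.38
```

Call:
servo_tool(targets=[[0,0,0,-1,0,0,-1],[0,0,0,-1,0,0,-0.2],[0,0,0,-1,0,0,0.2],[0,0,0,-1,0,0,0.2],[0,0,0,-50,0,0,0.2],[0,0,0,-110,0,0,0.2],[0,0,0,-170,0,0,0.2],[0,0,0,-230,-20,20,0.2]])

```text
time_s: 42.85
eef_pos: [0.5415, -0.1718, 0.2617]
eef_rot: [0.068, 0.704, 0.066, -0.704]
wrist_force: [0.5, -1.1, -0.3]
opening: 0.601
```

Call:
servo_tool(targets=[[-0.1,0,0,-10,-60,20,-0.1],[-0.28,0,0,-20,-120,40,-0.1],[-0.46,0,0,-20,-180,40,-0.1],[-0.64,0,0,-20,-240,40,-0.1],[-0.82,0,0,-20,-290,40,-0.1],[-1.0,0,0,-20,-320,40,-0.1],[-1.18,0,0,-20,-340,40,-0.1],[-1.36,0,0,-20,-350,40,-0.1]])

```text
time_s: 43.85
eef_pos: [0.4356, 0.1656, 0.2807]
eef_rot: [-0.497, -0.503, -0.496, 0.504]
wrist_force: [-0.7, 0.5, 0.3]
opening: 0.451
```

Run:
```python
from fit import *
st(); s=snap("12"); boxes(s["top"],.056)
a=s["top"]["pixels"][160:260,300:420]; cv2.imwrite("pics/t12z.png",cv2.resize(a,None,fx=6,fy=6,interpolation=3))
go([.6606,-.0905,.30],.19)
```

```text
t 43.85 pos [0.4356 0.1656 0.2807] q [ 0.109 -0.111  1.808 -0.002  1.445  0.123] F [-0.7  0.5  0.3] M [ 0.01  0.   -0.02] open 0.451
toolx [ 0.    -0.002 -1.   ] psi -0.013
[348.1 210.6] [ 0.5342 -0.0411  0.056 ] 0.031 0.0823 long deg 11.7
[369.8 206.6] [ 0.5482 -0.1124  0.056 ] 0.0305 0.0824 long deg 11.4
[391.1 202.8] [ 0.5619 -0.1829  0.056 ] 0.0316 0.0825 long deg 10.1
[450.3 144. ] [ 0.7625 -0.3834  0.056 ] 0.0597 0.0237 long deg 101.5
[291.8 116.1] [0.8475 0.1492 0.056 ] 0.0771 0.0309 long deg 101.7
[426.5 102.1] [ 0.9052 -0.3045  0.056 ] 0.0152 0.0937 long deg 84.1
turn [-0.208  0.002 -0.   ] deg 11.9 shift [-18.7 229.4 251.7]
```

View pics/t12z.png

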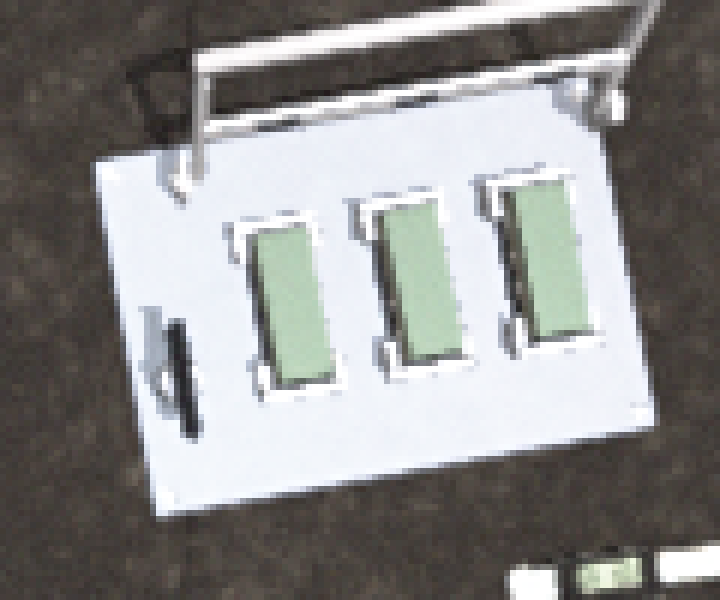

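View pics/side_12.png

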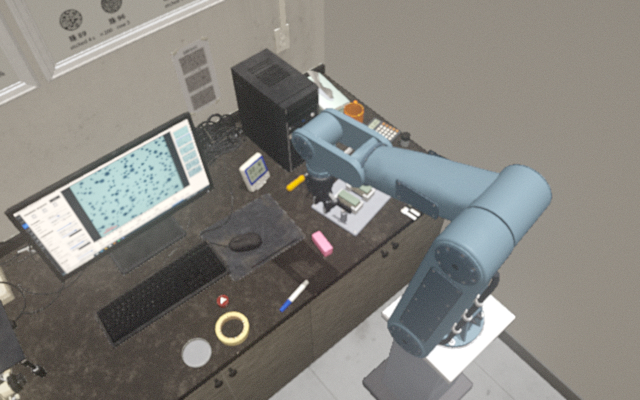

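Call:
servo_tool(targets=[[-0.04,0,0,-19,20,45,-0.2],[-0.08,0,0,-19,55,85,-0.2],[-0.12,0,0,-19,90,125,-0.2],[-0.16,0,0,-19,130,165,-0.2],[-0.2,0,0,-19,170,205,-0.2],[-0.208,0,0,-19,210,245,-0.2],[-0.208,0,0,-19,230,252,-0.2],[-0.208,0,0,-19,230,252,-0.2]])

```text
time_s: 44.95
eef_pos: [0.6615, -0.0925, 0.2988]
eef_rot: [0.544, 0.451, 0.544, -0.452]
wrist_force: [-0.6, 0.6, 0.2]
opening: 0.403
```

Run:
```python
from fit import *
st()
go([.6606,-.0905,.208],.19)
```

```text
t 44.95 pos [ 0.6615 -0.0925  0.2988] q [-0.315  0.344  1.272 -0.002  1.527 -0.5  ] F [-0.6  0.6  0.2] M [-0.02  0.02  0.03] open 0.403
toolx [-0.001 -0.002 -1.   ] psi 0.185
turn [-0.005  0.001  0.002] deg 0.3 shift [90.8 -0.3 -2.3]
```

Call:
servo_tool(targets=[[-0.005,0,0,25,0,-2,-0.2],[-0.005,0,0,50,0,-2,-0.2],[-0.005,0,0,75,0,-2,-0.2],[-0.005,0,0,90,0,-2,-0.2],[-0.005,0,0,90,0,-2,-0.2],[-0.005,0,0,90,0,-2,-0.6],[-0.005,0,0,90,0,-2,-1],[-0.005,0,0,90,0,-2,-1]])

```text
time_s: 45.95
eef_pos: [0.6617, -0.0908, 0.2105]
eef_rot: [0.546, 0.45, 0.544, -0.451]
wrist_force: [-0.1, 1.1, 4.6]
opening: 0.109
```

Run:
```python
from fit import *
import math
st()
o,p,r=cur()
# path at radius 163 in frame of the start grasp
for t in np.arange(1.76,0,-.1): print(round(t,2), "x(toolx)",round(-(163*math.sin(t)-(p[2]-.049)*1000),1),"y",round(160-163*math.cos(t)-197.2,1))
```

```text
t 45.95 pos [ 0.6617 -0.0908  0.2105] q [-0.313  0.399  1.375 -0.002  1.366 -0.502] F [-0.1  1.1  4.6] M [ 0.08  0.11 -0.  ] open 0.109
toolx [ 0.001 -0.002 -1.   ] psi 0.19
1.76 x(toolx) 1.4 y -6.5
1.66 x(toolx) -0.9 y -22.7
1.56 x(toolx) -1.5 y -39.0
1.46 x(toolx) -0.5 y -55.2
1.36 x(toolx) 2.1 y -71.3
1.26 x(toolx) 6.3 y -87.0
1.16 x(toolx) 12.0 y -102.3
1.06 x(toolx) 19.3 y -116.9
0.96 x(toolx) 28.0 y -130.7
0.86 x(toolx) 38.0 y -143.5
0.76 x(toolx) 49.2 y -155.3
0.66 x(toolx) 61.5 y -166.0
0.56 x(toolx) 74.9 y -175.3
0.46 x(toolx) 89.1 y -183.3
0.36 x(toolx) 104.1 y -189.8
0.26 x(toolx) 119.6 y -194.7
0.16 x(toolx) 135.5 y -198.1
0.06 x(toolx) 151.7 y -199.9
```

Call:
servo_tool(targets=[[0,0,0,0,-7,0,-1],[0,0,0,-1,-23,0,-1],[0,0,0,-1.5,-39,0,-1],[0,0,0,-0.5,-55,0,-1],[0,0,0,2,-71,0,-1],[0,0,0,6.5,-87,0,-1],[0,0,0,12,-102.5,0,-1],[0,0,0,19.5,-117,0,-1]])

```text
time_s: 46.95
eef_pos: [0.5471, -0.1129, 0.1911]
eef_rot: [0.547, 0.451, 0.544, -0.45]
wrist_force: [4.7, -0.1, -3.1]
opening: 0.113
```

Run:
```python
from fit import *
import math
st()
o,p,r=cur()
d=r.as_matrix().T@(p-np.array([.6617,-.0908,.2105]))*1000;print(d.round(1))
for R in (160,163):
  for t in np.arange(.96,-.01,-.12): print(R,round(t,2), "x",round(-(R*math.sin(t)-(p[2]-.049)*1000),1),"y",round(160-R*math.cos(t)-198.2-d[1],1))
```

```text
t 46.95 pos [ 0.5471 -0.1129  0.1911] q [-0.416  0.181  1.692 -0.     1.265 -0.605] F [ 4.7 -0.1 -3.1] M [ 0.2  -1.38 -0.  ] open 0.113
toolx [ 0.004 -0.002 -1.   ] psi 0.19
[  19.  -116.8    0. ]
160 0.96 x 11.1 y -13.2
160 0.84 x 23.0 y -28.2
160 0.72 x 36.6 y -41.7
160 0.6 x 51.8 y -53.5
160 0.48 x 68.2 y -63.3
160 0.36 x 85.8 y -71.2
160 0.24 x 104.1 y -76.8
160 0.12 x 123.0 y -80.3
160 0.0 x 142.1 y -81.4
163 0.96 x 8.6 y -14.9
163 0.84 x 20.7 y -30.2
163 0.72 x 34.6 y -44.0
163 0.6 x 50.1 y -55.9
163 0.48 x 66.9 y -66.0
163 0.36 x 84.7 y -74.0
163 0.24 x 103.4 y -79.7
163 0.12 x 122.6 y -83.2
163 0.0 x 142.1 y -84.4
```

Call:
servo_tool(targets=[[0,0,0,9.5,-14,0,-1],[0,0,0,21.5,-29.5,0,-1],[0,0,0,35.5,-43,0,-1],[0,0,0,51,-55,0,-1],[0,0,0,67.5,-64.5,0,-1],[0,0,0,85.5,-72.5,0,-1],[0,0,0,104,-78,0,-1],[0,0,0,123,-81.5,0,-1]])

```text
time_s: 47.95
eef_pos: [0.4685, -0.1285, 0.0681]
eef_rot: [0.548, 0.452, 0.542, -0.449]
wrist_force: [7.3, 5.0, 2.9]
opening: 0.113
```

Run:
```python
from fit import *
st()
go([.4668,-.1275,.0475],.19)
```

```text
t 47.95 pos [ 0.4685 -0.1285  0.0681] q [-0.514  0.201  1.956  0.002  0.977 -0.704] F [7.3 5.  2.9] M [ 0.88 -1.69  0.07] open 0.113
toolx [ 0.008 -0.002 -1.   ] psi 0.189
turn [-0.001  0.004 -0.007] deg 0.5 shift [20.6 -1.6 -1.3]
```

Low forces (no box blocking). Finish shutting, pressing slightly.

Call:
servo_tool(targets=[[0,0,0,5,-1,0,-1],[0,0,0,10,-1.5,0,-1],[0,0,0,15,-1.5,0,-1],[0,0,0,19,-1.5,0,-1],[0,0,0,21,-1.5,0,-1],[0,0,0,22,-1.5,0,-1],[0,0,0,22,-1.5,0,-1],[0,0,0,22,-1.5,0,-1]])

```text
time_s: 48.95
eef_pos: [0.4679, -0.1287, 0.0514]
eef_rot: [0.548, 0.451, 0.543, -0.449]
wrist_force: [-17.6, 12.7, 59.4]
opening: 0.109
```

Run:
```python
from fit import *
st()
```

```text
t 48.95 pos [ 0.4679 -0.1287  0.0514] q [-0.515  0.231  1.963  0.002  0.94  -0.706] F [-17.6  12.7  59.4] M [ 2.03  3.15 -0.09] open 0.109
toolx [ 0.008 -0.003 -1.   ] psi 0.19
```

Call:
servo_tool(targets=[[0,0,0,-3,0,0,-1],[0,0,0,-3,0,0,-0.5],[0,0,0,-3,0,0,-0.2],[0,0,0,-3,0,0,-0.2],[0,0,0,-3,0,0,-0.2],[0,0,0,-50,0,0,-0.2],[0,0,0,-100,0,0,-0.2],[0,0,0,-130,0,0,-0.2]])

```text
time_s: 49.95
eef_pos: [0.4677, -0.1289, 0.1838]
eef_rot: [0.549, 0.451, 0.542, -0.449]
wrist_force: [0.9, -0.5, 0.1]
opening: 0.403
```

Run:
```python
from fit import *
st()
go([.489,.0172,.17],1.75)
s=snap("13")
a=s["top"]["pixels"][160:260,300:420]; cv2.imwrite("pics/t13z.png",cv2.resize(a,None,fx=6,fy=6,interpolation=3))
a=s["side"]["pixels"][130:240,290:410]; cv2.imwrite("pics/s13z.png",cv2.resize(a,None,fx=6,fy=5,interpolation=3))
```

```text
t 49.95 pos [ 0.4677 -0.1289  0.1838] q [-0.515  0.02   1.884  0.002  1.227 -0.706] F [ 0.9 -0.5  0.1] M [-0.03  0.   -0.02] open 0.403
toolx [ 0.01  -0.004 -1.   ] psi 0.19
turn [-1.56   0.012 -0.003] deg 89.4 shift [  13.4   48.4 -139.5]
```

View pics/s13z.png

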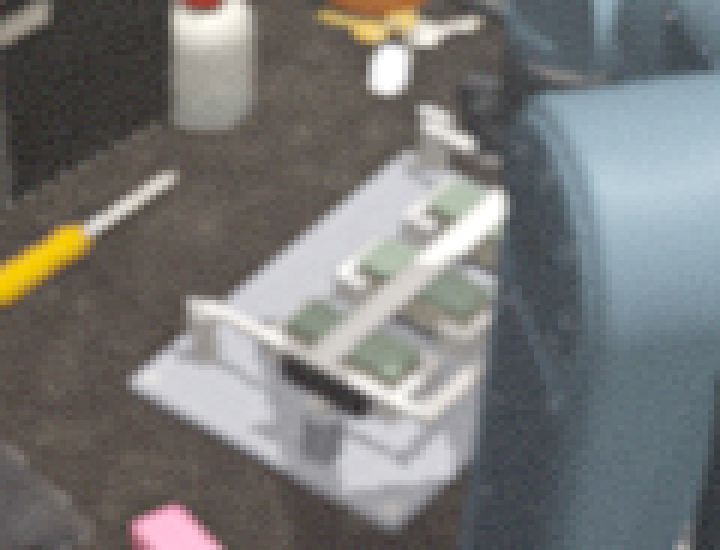

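The side view shows the bail flat over all three lids, with the wing still along x at (325,385). Next is the wing.

Call:
servo_tool(targets=[[-0.18,0,0,0,6,-18,0],[-0.36,0,0,0,12,-36,0],[-0.54,0,0,0,18,-54,0],[-0.72,0,0,0,24,-72,0],[-0.9,0,0,0,30,-90,0],[-1.08,0,0,0,36,-108,0],[-1.26,0,0,5,42,-126,0],[-1.44,0,0,10,48,-139,0]])

```text
time_s: 51.05
eef_pos: [0.4893, 0.0168, 0.1729]
eef_rot: [0.711, -0.025, 0.703, 0.021]
wrist_force: [-0.5, -0.2, 0.3]
opening: 0.498
```

Run:
```python
from fit import *
st()
go([.489,.0172,.085],1.745)
```

```text
t 51.05 pos [0.4893 0.0168 0.1729] q [-0.207  0.043  1.883 -0.003  1.202 -1.842] F [-0.5 -0.2  0.3] M [-0.07  0.   -0.02] open 0.498
toolx [ 0.012 -0.006 -1.   ] psi 1.637
turn [-0.108  0.011  0.007] deg 6.3 shift [87.9  1.  -1.3]
```

Call:
servo_tool(targets=[[-0.108,0.011,0.007,0,1,-1.5,0],[-0.108,0.011,0.007,30,1,-1.5,0],[-0.108,0.011,0.007,60,1,-1.5,0],[-0.108,0.011,0.007,88,1,-1.5,0],[-0.108,0.011,0.007,88,1,-1.5,0],[-0.108,0.011,0.007,88,1,-1.5,-0.5],[-0.108,0.011,0.007,88,1,-1.5,-1],[-0.108,0.011,0.007,88,1,-1.5,-1]])

```text
time_s: 52.05
eef_pos: [0.4897, 0.0171, 0.0862]
eef_rot: [0.705, -0.062, 0.704, 0.061]
wrist_force: [-1.0, 1.0, 4.2]
opening: 0.102
```

Run:
```python
from fit import *
st()
```

```text
t 52.05 pos [0.4897 0.0171 0.0862] q [-0.208  0.181  1.934  0.     1.025 -1.953] F [-1.   1.   4.2] M [0.13 0.19 0.04] open 0.102
toolx [ 0.002 -0.    -1.   ] psi 1.745
```

Gripped, forces low. Turn clockwise (positive about tool x).

Call:
servo_tool(targets=[[0.15,0,0,0,0,0,-1],[0.3,0,0,0,0,0,-1],[0.45,0,0,0,0,0,-1],[0.6,0,0,0,0,0,-1],[0.75,0,0,0,0,0,-1],[0.9,0,0,0,0,0,-1],[1.05,0,0,0,0,0,-1],[1.2,0,0,0,0,0,-1]])

```text
time_s: 53.05
eef_pos: [0.4909, 0.0198, 0.0863]
eef_rot: [0.616, 0.351, 0.614, -0.346]
wrist_force: [7.6, 14.9, -7.7]
opening: 0.101
```

Run:
```python
from fit import *
st()
```

```text
t 53.05 pos [0.4909 0.0198 0.0863] q [-0.205  0.181  1.933  0.006  1.022 -0.748] F [ 7.6 14.9 -7.7] M [ 2.3  -1.29  0.07] open 0.101
toolx [ 0.006  0.004 -1.   ] psi 0.539
```

Call:
servo_tool(targets=[[0.08,0,0,0,0.5,-1,-1],[0.16,0,0,0,1,-1,-1],[0.24,0,0,0,1,-1,-1],[0.3,0,0,0,1,-1,-1],[0.35,0,0,0,1,-1,-1],[0.38,0,0,0,1,-1,-1],[0.38,0,0,0,1,-1,-1],[0.38,0,0,0,1,-1,-1]])

```text
time_s: 54.05
eef_pos: [0.4919, 0.0205, 0.0863]
eef_rot: [0.54, 0.461, 0.537, -0.456]
wrist_force: [4.9, -3.1, -8.5]
opening: 0.101
```

Run:
```python
from fit import *
st()
```

```text
t 54.05 pos [0.4919 0.0205 0.0863] q [-0.203  0.182  1.932  0.005  1.021 -0.366] F [ 4.9 -3.1 -8.5] M [-0.5  -0.65  0.85] open 0.101
toolx [ 0.008  0.002 -1.   ] psi 0.161
```

Call:
servo_tool(targets=[[0,0,0,0,0,0,-0.5],[0,0,0,0,0,0,-0.1],[0,0,0,0,0,0,-0.1],[0,0,0,0,0,0,-0.1],[0,0,0,-40,0,0,-0.1],[0,0,0,-90,0,0,-0.1],[0,0,0,-130,0,-20,-0.1],[0,0,0,-150,0,-60,-0.1]])

```text
time_s: 55.05
eef_pos: [0.4824, 0.0791, 0.2393]
eef_rot: [0.541, 0.462, 0.535, -0.455]
wrist_force: [0.9, 0.4, 0.4]
opening: 0.448
```

Call:
servo_tool(targets=[[0,0,0,-10,-10,-60,0],[0,0,0,-20,-20,-120,0],[0,0,0,-20,-30,-180,0],[0,0,0,-20,-30,-220,0],[0,0,0,-20,-30,-220,0],[0,0,0,-20,-30,-220,0],[0,0,0,-20,-30,-220,0],[0,0,0,-20,-30,-220,0]])

```text
time_s: 56.05
eef_pos: [0.4182, 0.2905, 0.259]
eef_rot: [0.54, 0.463, 0.535, -0.456]
wrist_force: [0.4, -0.9, 0.7]
opening: 0.501
```

Run:
```python
from fit import *
st()
s=snap("14")
a=s["top"]["pixels"][160:260,300:420]; cv2.imwrite("pics/t14z.png",cv2.resize(a,None,fx=6,fy=6,interpolation=3))
a=s["side"]["pixels"][130:240,290:410]; cv2.imwrite("pics/s14z.png",cv2.resize(a,None,fx=6,fy=5,interpolation=3))
T=s["top"]; im=T["pixels"]
h=im[205:240,318:345].max(2); k=np.argwhere(h<75)[:,::-1]+[318,205]
P=onplane(T,k,.104); P=P[np.linalg.norm(P[:,:2]-[.492,.020],axis=1)<.045]; v=np.linalg.svd(P[:,:2]-P[:,:2].mean(0))[2][0]; print("wing dir",np.degrees(np.arctan2(v[1],v[0]))%180,len(P), P.mean(0))
```

```text
t 56.05 pos [0.4182 0.2905 0.259 ] q [ 0.375  0.     1.746 -0.003  1.384  0.219] F [ 0.4 -0.9  0.7] M [ 0.01 -0.    0.04] open 0.501
toolx [ 0.012  0.002 -1.   ] psi 0.157
wing dir 99.17054385868856 71 [0.48990374 0.03633024 0.104     ]
```

View pics/t14z.png

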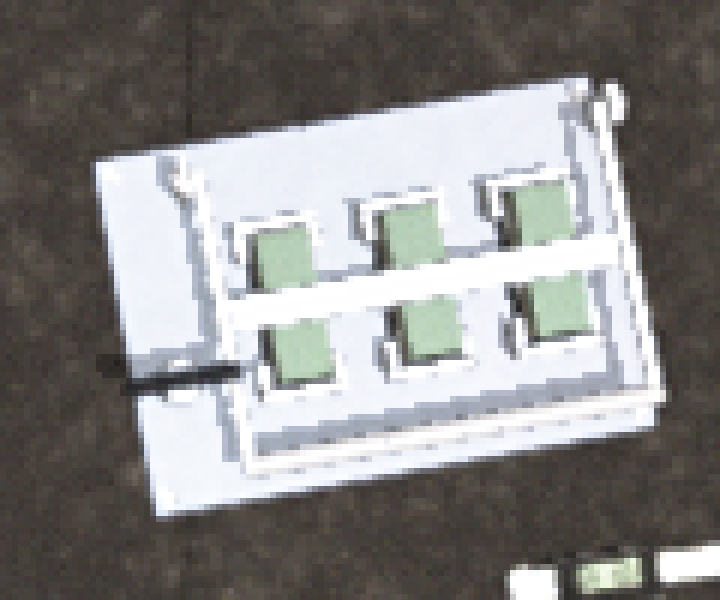

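View pics/s14z.png

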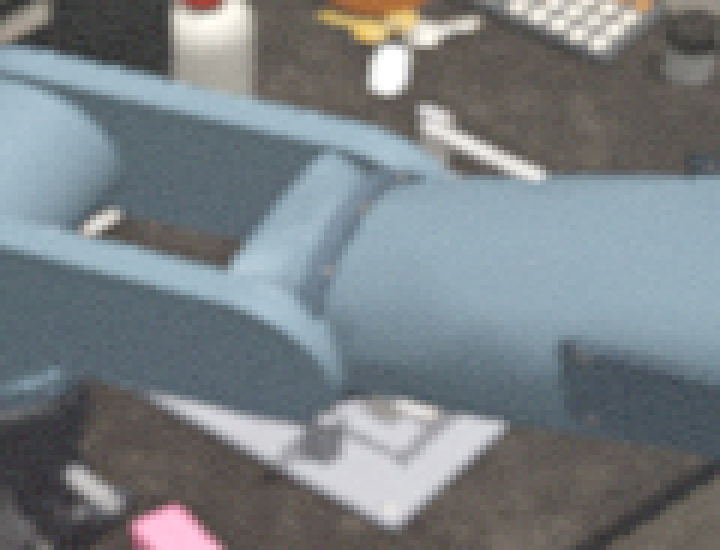

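View pics/top_14.png

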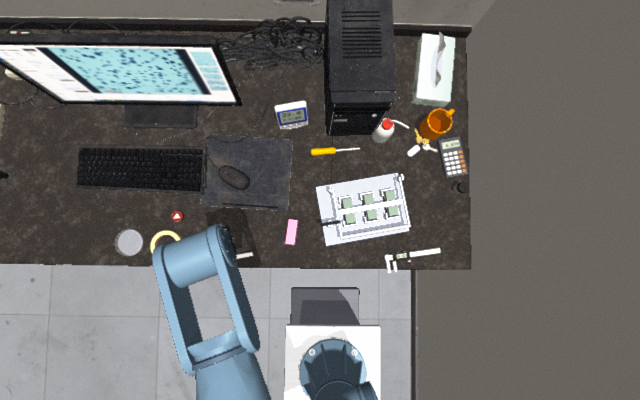

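The final views show the bail bar ends at the same pixels as when it was shut at the start. The wing lies across the arm, further clockwise than it started, and all three lids sit in their bays. Handing in.

Run:
```python
from bench import ctrl
print(ctrl.hand_in())
```

```text
the job is handed in; nothing more can be done
None
```

I unlocked the wing, opened the bail to about 1.8 rad, and put all three boxes in their own bays, pressed down. Then I shut the bail, turned the wing back to its stop, and handed in at about 56 s. No verdict was reported.

**Boxes:** Each press ended on a hard stop at 32–40 N, with the underside at about 20 mm, which is the fully-down height. In the top view with the bail still open, all three lids were within about 2 mm of their bay centres and about 1° of the loader's direction.

**Bail:** It closed without being blocked and met its stop at about 59 N. The ends of its bar are at the same pixels as when it was shut at the start.

**Wing lock:** It met its stop at about 0.85 N m and lies across the bail's arm, further clockwise than where it started.

**Disagreements:**
- Camera and arm positions differed by 1–4 mm at the wing, the bar and the first box. I corrected each placement by the view or the contact force.
- The third box lightly touched its guide (about 3 N). I lifted and re-centred it before pressing.
- A script estimate of the wing's direction picked up nearby shadow, so I judged the wing by eye and by the stop torque.

**Other objects:** The pink look-alike was not touched. The screwdriver, canister and specimen look unmoved in the last picture. The tape and the marker were partly hidden by the arm there, but the arm only passed above them.

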